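Find the key that opens the stamp box

ROBOT

A 6-joint arm with a two-finger parallel gripper is mounted at the origin on a cart in front of the work surface, level with it; the furniture and walls round the work are solid. World frame = base frame: x ahead of the robot, y to its left, z up, the work surface at z = 0. Lengths are in m, angles in rad, forces in N, time in s.
With the tool pointing down it reaches from about 0.35 to 0.775 m from the base axis. Payload 7.3 kg.
Tool frame: the origin (TCP) lies at the centre of the arm's flange, where the gripper is bolted on; the fingertips stand 178 mm ahead of it and the grasp point (between the pads) lies 159 mm ahead of it; z points along the fingers, y is the line along which they close (so a half turn about z gives the same grasp; the last joint's range is limited). The gripper opens to 92 mm and grips with 3 to 60 N. Pads are 19 mm wide; open, the fingers measure 130 mm over their backs; the gripper's body (75 mm by 190 mm) begins 47 mm behind the grasp point.
Start: joints at [1.076, 0.342, 1.524, -0, 1.275, -0.146], TCP at [0.179, 0.493, 0.405] pointing down, gripper open.
Joint ranges: [-2.53, 2.53], [-0.77, 2.02], [0.04, 2.7], [-1, 4.14], [0.28, 2.66], [-3.11, 3.11]. Speed limits (rad/s): [2.57, 2.57, 3.14, 3.14, 3.14, 3.14].

INTERFACE

Orientations are given as [roll, pitch, yaw] about the fixed x, y, z axes, in that order (R = Rz(yaw) Ry(pitch) Rx(roll)).
In Python, from cell import robot gives the robot as it stands.
- The arm moves only by the shell command python3 drive.py [OPENING] [FORCE], which reads ROWS from standard input. ROWS is a JSON list that holds a single list of rows (three levels of brackets), with 1 to 8 rows, each of 6 numbers: dx, dy, dz in m, then a rotation vector rx, ry, rz in rad; each row shifts and turns the commanded pose from where the row before left it, along the tool's axes as they then stand; what a row does not reach is not made up. A row lasts 1/12 s, in which the tool goes at most 0.0417 m and 0.125 rad, less where a joint would pass 70% of its speed; a pose out of reach is approached as far as the arm can. OPENING is the finger opening in m, set as the command begins (- or left out keeps the last). The fingers move at their own pace and stop on an object; FORCE is the grip in N (left out, the last holds). Time passes only in rows, so rows that do not move let the fingers close. It prints the time, the measured TCP pose, the force, the opening and the grip force at its end. Input that does not fit is refused with a message, and nothing moves.
- robot.observe(): the state, without advancing time (a new reading comes with each control period).
- robot.read_camera(name): name is "scene" or "top" or "wrist"; returns a dict with "image" (420x560x3 uint8, red, green, blue), "fx", "fy", "cx", "cy" (pixels), "k1" (the pictures are not rectified: a ray, as slopes to the right and down, at radius r is drawn at 1 + k1 r^2 times it, then the intrinsics apply), "pose" (4x4, takes a point from camera to world coordinates). Camera axes: x right, y down, z forward; pixel columns grow to the right and rows downward; lengths in m; the calibration is good to about 2 mm. A picture is of the moment at which its call begins. There is no depth.
- robot.hand_in(): hands the job in; it is judged then, once.
The state is a dict: "time": time; "qpos": joint angles; "qvel": joint speeds; "joint_efforts": joint torques, N m; "tool_pos": TCP position; "tool_rot": TCP orientation; "contact_force": force on the tool from outside, world axes, zero at the start; "torque": the same for the moment, N m; "opening": finger opening in m; "grip_force": force on a finger pad.
Only numpy, scipy, OpenCV 4.12 (cv2) and the standard library are available. Lean on these libraries where they do the work, as an engineer would, in place of code of your own. Each camera call takes 0.05 s, during which the arm holds its last target. There are 200 camera calls.

TASK

The blue stamp box is locked and nobody knows which of the three keys in the stand is its own. Try them one by one in the lock in the sloping lid, laying each key that will not turn in the wooden tray; with the one that turns clockwise, unlock the box and raise the lid by it until it stands well open, about 45 degrees from shut, and leave that key in the lock. Keys you did not need stay in the stand, and leave the ink pad, the stamp and the stapler where they are.

Things in the scene. Friction and masses are not known exactly. Their poses are not given: they have to be found in the camera images.
- key_red: safe key, red plastic head. Origin on its axis at the underside of the collar (18 mm wide, 4 thick); z towards the head, x along the flat bit, y its thickness. Head: round, 14 mm wide, z +4 to +38, white line along x on top; grip it along y, finger tips at z +7 or above. Below: 5 mm stem, then flat bit z -10 to -45, 24 wide (x), 4 thick (y), last 3 mm tapered. 80 g.
- key_yellow: the same key with a yellow head; size and origin as key_red. Half a turn about z changes nothing. The three differ only in head colour and in which step of the bit is notched. Which one fits changes from time to time and cannot be told from looks or place. All start upright in the stand, collar on its top. Once turned in the lock a key cannot slip out, so the lid can be pulled up by it.
- key_black: the same key with a black head; size and origin as key_red. A key that does not fit goes fully home but stops hard after 0.25 to 0.4 rad of turning; turn it back and draw it out along the keyway's axis. Turned on by force the round head slips in the fingers.
- key_stand: fixed wooden stand, 180 x 60 x 56 mm (x along the row), origin under its centre; upright slots at x = -52, 0 and +52 mm hold a key each (28 x 8 mm, 47 mm deep), the keys' x along the stand's x.
- tray: open wooden tray, 154 x 240 mm outside (x, y), 6 mm walls 26 mm high, floor 4 mm thick, loose, origin under its centre. Empty at the start.
- stamp_box: fixed blue steel box, 200 mm deep (x), 230 mm wide (y), its rim rising from 62 mm at the front (-x, turned to the robot's left) to 177 mm at the back (towards the right), so that the lid slopes at 30 degrees. Origin under its centre.
- keyway (a point): centre of the keyway's mouth in the lid's steel plate (54 x 50 mm, 3 mm proud); moves with the lid. z points straight out of the lid, x up the slope. Slot 28 (x) x 7 mm (y), 2.5 mm lead-in all round, plate 8 mm thick. A key goes in along -z, its x along the slot, 45 mm deep until the collar meets the plate. It turns only within 2 mm of home; once turned it is held in.
- lock (a joint): the lock's follower with its cam, on the keyway's axis, rad: 0 locked, grows as the key turns clockwise seen from outside, stop at 1.35, frees the lid from about 0.9. Turns lightly (0.02 N m), stays where left. Backlash: the key turns about 0.2 rad before it moves, so turn the key about 1.5 rad. With a key that does not fit it stays below 0.3.
- lid (a joint): hinge of the lid along its upper (far) edge, rad: 0 shut, grows as the lid is raised, stop at 1.25. A stiff hinge: it stays where it is left, and takes 10 to 12 N at the keyway to raise.
- lid_hinge (a point): middle of the lid's hinge line, which runs along the box's y axis; from the keyway 186 mm up the slope and 6 mm down along -z. Axes turn with the lid: x up the slope, z out of the lid.
- lid_edge (a point): middle of the lid's lower front edge, on its outer face; the lid overhangs the front wall by 4 mm.
- ink_pad: tin ink pad with a red lid, 72 x 106 x 16 mm, bystander on the trolley, origin under its centre.
- stamp: wooden hand stamp standing upright, 25 x 37 x 77 mm, bystander, origin under its centre.
- stapler: grey desk stapler, 34 x 138 x 50 mm (long along y), bystander, origin under its centre.

How it is judged:
On the way:
1. the lid still shut, a key turns the lock past its release (lock above 1.0 rad) (value of joint lock above 1 rad and value of joint lid below 0.15 rad), for 0.1 s.
At the end, for the whole second after the job is handed in: The lid stands open by itself, at least 0.6 rad (34 degrees) from shut; the key that turned is in the keyway, its collar within 8 mm of the escutcheon; each other key lies in the tray or stands in the stand where it began (within 10 mm), all at rest (value of joint lid above 0.6 rad and velocity of joint lid between -0.05 and 0.05 rad/s and ((distance between key_red and keyway below 0.008 m and angle between the z axis of key_red and the z axis of keyway, either way round below 0.2 rad) or (distance between key_yellow and keyway below 0.008 m and angle between the z axis of key_yellow and the z axis of keyway, either way round below 0.2 rad) or (distance between key_black and keyway below 0.008 m and angle between the z axis of key_black and the z axis of keyway, either way round below 0.2 rad)) and ((distance between key_red and keyway below 0.008 m and angle between the z axis of key_red and the z axis of keyway, either way round below 0.2 rad) or (x of key_red in the frame of tray between -0.075 and 0.075 m and y of key_red in the frame of tray between -0.118 and 0.118 m and z of key_red in the frame of tray between 0 and 0.06 m) or (distance of key_red from where it was at the start of the episode below 0.01 m and angle between key_red's own z axis and vertical below 0.2 rad)) and ((distance between key_yellow and keyway below 0.008 m and angle between the z axis of key_yellow and the z axis of keyway, either way round below 0.2 rad) or (x of key_yellow in the frame of tray between -0.075 and 0.075 m and y of key_yellow in the frame of tray between -0.118 and 0.118 m and z of key_yellow in the frame of tray between 0 and 0.06 m) or (distance of key_yellow from where it was at the start of the episode below 0.01 m and angle between key_yellow's own z axis and vertical below 0.2 rad)) and ((distance between key_black and keyway below 0.008 m and angle between the z axis of key_black and the z axis of keyway, either way round below 0.2 rad) or (x of key_black in the frame of tray between -0.075 and 0.075 m and y of key_black in the frame of tray between -0.118 and 0.118 m and z of key_black in the frame of tray between 0 and 0.06 m) or (distance of key_black from where it was at the start of the episode below 0.01 m and angle between key_black's own z axis and vertical below 0.2 rad)) and linear speed of each of key_red, key_yellow, key_black below 0.03 m/s); the robot touches nothing.
It fails at once if the ink pad is moved by more than 30 mm (distance of ink_pad from where it was at the start of the episode above 0.03 m).
It fails at once if the stamp is moved by more than 30 mm (distance of stamp from where it was at the start of the episode above 0.03 m).
It fails at once if the stapler is moved by more than 30 mm (distance of stapler from where it was at the start of the episode above 0.03 m).
It also fails if it takes over 72 s, if anything falls off the work surface, if the arm or the gripper's body presses on something with over 40 N, if the wrist force passes 120 N, or if a joint passes its speed limit or range.

## Working session

There is one attempt and no reset: what is moved stays moved. The work goes in short steps, Python scripts to look and compute and a shell command to move; the robot and the scene stay as the last step left them, time stands still between calls to the robot, and variables do not carry over. Pictures are saved under pics/ and viewed, at most 10 in all, crops included, and the job is handed in when it is done.

```bash
ls; mkdir -p pics
python3 - <<'E'
from cell import robot
import cv2,numpy as np
s=robot.observe(); print(s)
for n in ("scene","top","wrist"):
    c=robot.read_camera(n); cv2.imwrite(f"pics/{n}0.png",c["image"][:,:,::-1])
    print(n,c["fx"],c["fy"],c["cx"],c["cy"],c["k1"],np.round(c["pose"],4).tolist())
    c2=dict(c); np.save(f"pics/{n}0.npy",c2,allow_pickle=True)
E
```

```text
cell.py
drive.py
pics
{'time': 0.0, 'qpos': array([ 1.07599719e+00,  3.42720751e-01,  1.52502422e+00, -2.89083999e-05,
        1.27538322e+00, -1.45998848e-01]), 'qvel': array([-2.55374291e-05, -3.01236582e-04, -2.30589030e-03, -3.81412310e-04,
       -3.42532666e-04, -8.15672034e-04]), 'joint_efforts': array([ 2.75331353e-03, -4.31245387e+01, -2.44218886e+01,  7.18800444e-02,
        5.58816385e-02, -1.55294060e-04]), 'tool_pos': array([0.17934636, 0.49327158, 0.40404326]), 'tool_rot': array([-3.14006943e+00, -1.96041623e-04,  2.79280065e+00]), 'contact_force': array([-0.17068491,  0.33452069,  0.39169395]), 'torque': array([ 0.00152222, -0.01270449,  0.00814476]), 'grip_force': 0.0, 'opening': 0.09199454919633353}
scene 382.53630283902544 382.53630283902544 278.4479210573022 207.7556066746547 0.015629407378524036 [[0.5696, -0.6315, 0.5261, 0.0169], [-0.8218, -0.4496, 0.3501, -0.3086], [0.0155, -0.6318, -0.775, 0.8421], [0.0, 0.0, 0.0, 1.0]]
top 406.42354343755903 406.42354343755903 285.8918433328494 206.95576538678569 -0.10403820354980092 [[-0.0176, -0.9745, 0.2237, 0.2713], [-0.9998, 0.0187, 0.0028, -0.0094], [-0.007, -0.2236, -0.9747, 1.1641], [0.0, 0.0, 0.0, 1.0]]
wrist 336.6696110592918 336.6696110592918 280.8528073047288 210.14552947854722 -0.0384217632333865 [[0.3426, 0.8997, 0.2707, 0.1062], [0.9395, -0.3274, -0.1008, 0.5206], [-0.0021, 0.2888, -0.9574, 0.3835], [0.0, 0.0, 0.0, 1.0]]
```
Run:
```python
import cv2,numpy as np
a=cv2.imread("pics/scene0.png");b=cv2.imread("pics/top0.png")
cv2.imwrite("pics/s.png",cv2.resize(a,(800,600),interpolation=cv2.INTER_CUBIC));cv2.imwrite("pics/t.png",cv2.resize(b,(800,600),interpolation=cv2.INTER_CUBIC))
```

View pics/s.png

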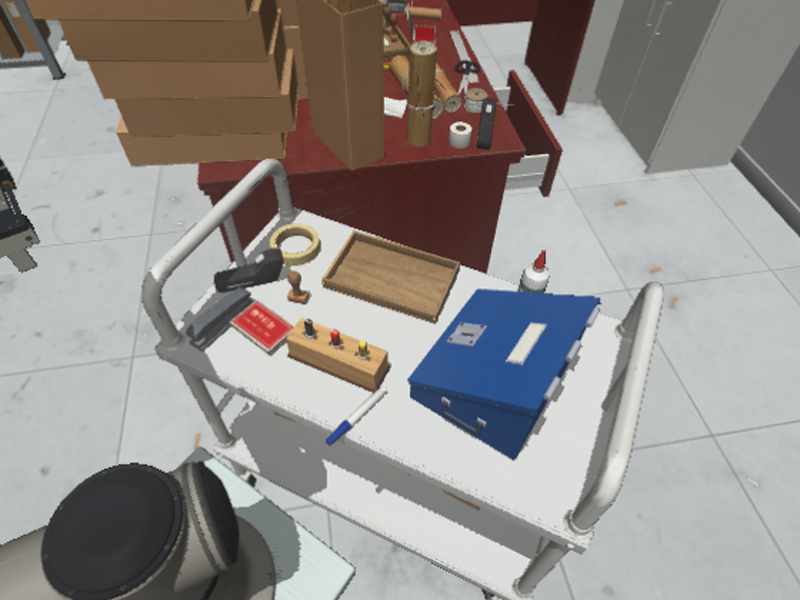

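View pics/t.png

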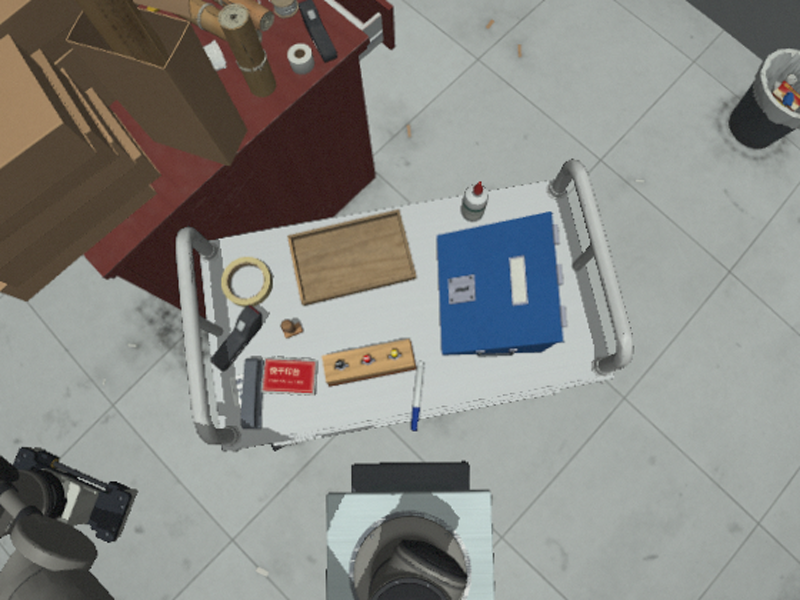

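The scene view shows the stand (keys black, red, yellow at about (308,325), (335,337), (362,347)), the tray at (390,275), and the box with its lock plate at (467,333). The top view shows the same things at (340,364), (367,358), (394,352), tray (352,257) and plate (461,289). Next I'll enlarge them.

```bash
python3 - <<'E'
import cv2,numpy as np
a=cv2.imread("pics/scene0.png");b=cv2.imread("pics/top0.png")
t=lambda i,x,y:cv2.resize(i[y:y+60,x:x+80],(400,300),interpolation=cv2.INTER_CUBIC)
cv2.imwrite("pics/c.png",np.vstack([np.hstack([t(b,218,225),t(b,288,173)]),np.hstack([t(a,197,217),t(a,290,205)])]))
E
cat > h.py <<'E'
import numpy as np,cv2
from scipy.spatial.transform import Rotation as R
def ray(c,u,v):
    K=np.array([[c["fx"],0,c["cx"]],[0,c["fy"],c["cy"]],[0,0,1]])
    p=cv2.undistortPoints(np.array([[[u,v]]],float),K,np.array([c["k1"],0,0,0,0.]))[0,0]
    d=c["pose"][:3,:3]@[p[0],p[1],1]; return c["pose"][:3,3],d/np.linalg.norm(d)
def tri(obs):
    A=np.zeros((3,3));b=np.zeros(3);rs=[ray(*o) for o in obs]
    for o,d in rs:
        P=np.eye(3)-np.outer(d,d);A+=P;b+=P@o
    x=np.linalg.solve(A,b); return x,[np.linalg.norm((np.eye(3)-np.outer(d,d))@(x-o)) for o,d in rs]
def onz(c,u,v,z):
    o,d=ray(c,u,v); return o+d*(z-o[2])/d[2]
def proj(c,p):
    q=np.linalg.inv(c["pose"])@np.append(p,1);q=q[:2]/q[2];q=q*(1+c["k1"]*(q@q))
    return np.array([c["fx"]*q[0]+c["cx"],c["fy"]*q[1]+c["cy"]])
def load(n): return np.load(f"pics/{n}.npy",allow_pickle=True).item()
def rows(s,Rt,pt):
    "tool-frame shift and rotvec from state s to target"
    R0=R.from_euler("xyz",s["tool_rot"]); return R0.inv().apply(pt-s["tool_pos"]),(R0.inv()*Rt).as_rotvec()
E
```

```text
(no output)
```

View pics/c.png

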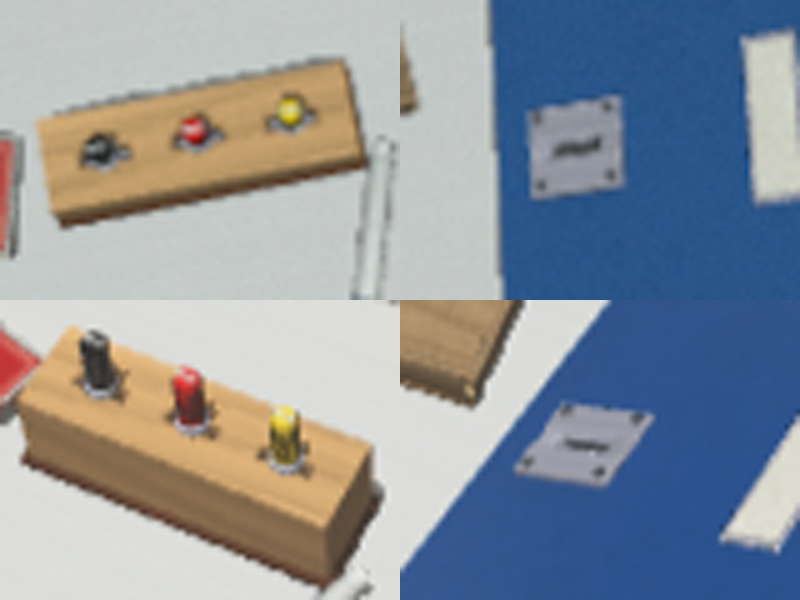

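Run:
```python
from h import *
t=load("top0");s=load("scene0")
def px(o,p): return o[0]+(p[0]+.5)/5-.5,o[1]+(p[1]+.5)/5-.5
def T(n,ot,p,os,q):
    x,r=tri([(t,*px(ot,p)),(s,*px(os,q))]);print(n,np.round(x,4),np.round(r,4));return x
k=[]
for n,p,q in [("black",(100,141),(95,40)),("red",(196,123),(186,77)),("yellow",(292,104),(285,113))]:
    k.append(T(n,(218,225),p,(197,217),q))
S=[T("stand",(218,225),p,(197,217),q) for p,q in [((38,122),(70,29)),((345,60),(372,149)),((363,162),(322,228)),((62,212),(23,105))]]
P=[T("plate",(288,173),p,(290,205),q) for p,q in [((128,108),(160,104)),((220,97),(253,113)),((224,187),(204,185)),((132,200),(115,172))]]
print(np.mean(S,0),np.mean(P,0))
sl=T("slot",(288,173),(178,149),(290,205),(187,144))
for a,b in [(0,1),(3,2)]: d=P[b]-P[a];print("up slope",np.linalg.norm(d),d/np.linalg.norm(d))
for a,b in [(0,3),(1,2)]: d=P[b]-P[a];print("across",np.linalg.norm(d),d/np.linalg.norm(d))
d=S[1]-S[0];print(np.linalg.norm(d),np.degrees(np.arctan2(d[1],d[0])));d=S[2]-S[3];print(np.linalg.norm(d),np.degrees(np.arctan2(d[1],d[0])))
d=k[2]-k[0];print(np.linalg.norm(d),np.degrees(np.arctan2(d[1],d[0])))
for u,v in [(290,238),(402,212),(415,275),(305,302)]:print("tray",np.round(onz(t,u*.7-.15,v*.7-.15,.026),3))
# box corners of lid top view
```

```text
black [0.3947 0.1243 0.0917] [0.0008 0.0008]
red [0.403  0.0736 0.0926] [0.0013 0.0013]
yellow [0.4126 0.0222 0.0939] [0.0006 0.0006]
stand [0.4112 0.1627 0.0529] [0.0005 0.0005]
stand [ 0.4425 -0.0065  0.0511] [0.0002 0.0002]
stand [ 0.3858 -0.0162  0.0621] [0.0012 0.0012]
stand [0.3612 0.1488 0.0551] [0.0001 0.0001]
plate [ 0.5563 -0.082   0.072 ] [0.0008 0.0008]
plate [ 0.5533 -0.1304  0.1055] [0.0001 0.0001]
plate [ 0.5044 -0.131   0.1036] [0.0007 0.0007]
plate [ 0.5051 -0.0841  0.0736] [0.0014 0.0014]
[0.40015285 0.0721972  0.05530848] [ 0.52978867 -0.10688735  0.08866941]
slot [ 0.5294 -0.1088  0.0895] [0.0011 0.0011]
up slope 0.05887413185195296 [-0.04998409 -0.82076179  0.56907968]
up slope 0.0556556323003907 [-0.01351644 -0.84273053  0.53816592]
across 0.05119563924014334 [-0.99862653 -0.04079722  0.032873  ]
across 0.04897508381404396 [-0.99917787 -0.01367435 -0.03816539]
0.17200379855848577 -79.52162187586599
0.1670538153012405 -81.53027034215413
0.10371379372677403 -80.08574491332637
tray [0.66  0.238 0.026]
tray [0.712 0.005 0.026]
tray [ 0.576 -0.02   0.026]
tray [0.524 0.203 0.026]
```

Run:
```python
from h import *
from cell import robot
t=load("top0");s=load("scene0")
f=lambda u,v:(u*.7-.15,v*.7-.15)
for a,b in [((188,236),(270,166)),((190,433),(155,275)),((574,167),(655,290)),((622,362),(588,525))]:
    print("handle",tri([(t,*f(*a)),(s,*f(*b))]))
st=robot.observe()
Rt=R.from_euler("xyz",[np.pi,0,np.radians(100)])
print(rows(st,Rt,np.array([.403,.0736,.36])))
```

```text
handle (array([0.62466089, 0.40952661, 0.14571224]), [np.float64(0.004926323329333859), np.float64(0.0049263233293338725)])
handle (array([0.2781322 , 0.3672153 , 0.15519406]), [np.float64(0.014258354778687293), np.float64(0.014258354778687303)])
handle (array([ 0.75852007, -0.33367051,  0.13683846]), [np.float64(0.002627143633104724), np.float64(0.0026271436331048005)])
handle (array([ 0.38131578, -0.4110599 ,  0.04378814]), [np.float64(0.010979986313337102), np.float64(0.010979986313337206)])
(array([-0.35361046, -0.31798505,  0.04451184]), array([-1.05704117e-03,  4.32341004e-04,  1.04750130e+00]))
```

```bash
echo '[[[-0.012, -0.011, 0, 0, 0, 0], [-0.025, -0.0227, 0.003, 0, 0, 0], [-0.025, -0.0227, 0.003, 0, 0, 0], [-0.025, -0.0227, 0.003, 0, 0, 0], [-0.025, -0.0227, 0.003, 0, 0, 0], [-0.025, -0.0227, 0.003, 0, 0, 0], [-0.025, -0.0227, 0.003, 0, 0, 0], [-0.025, -0.0227, 0.003, 0, 0, 0]]]' | python3 drive.py 0.05 25
echo '[[[-0.025, -0.0227, 0.004, 0, 0, 0], [-0.025, -0.0227, 0.004, 0, 0, 0], [-0.025, -0.0227, 0.004, 0, 0, 0], [-0.025, -0.0227, 0.004, 0, 0, 0], [-0.025, -0.0227, 0.004, 0, 0, 0], [-0.025, -0.0227, 0.004, 0, 0, 0], [-0.017, -0.014, 0, 0, 0, 0], [0, 0, 0, 0, 0, 0.1]]]' | python3 drive.py
echo '[[[0, 0, 0, 0, 0, 0.12], [0, 0, 0, 0, 0, 0.12], [0, 0, 0, 0, 0, 0.12], [0, 0, 0, 0, 0, 0.12], [0, 0, 0, 0, 0, 0.12], [0, 0, 0, 0, 0, 0.12], [0, 0, 0, 0, 0, 0.12], [0, 0, 0, 0, 0, 0.107]]]' | python3 drive.py
echo '[[[0, 0, 0, 0, 0, 0], [0, 0, 0, 0, 0, 0]]]' | python3 drive.py
python3 - <<'E'
from cell import robot
from h import *
c=robot.read_camera("wrist");np.save("pics/w1.npy",c,allow_pickle=True)
cv2.imwrite("pics/w1.png",cv2.resize(c["image"][:,:,::-1],(800,600),interpolation=cv2.INTER_CUBIC))
print(np.round(c["pose"],3).tolist())
E
```

```text
time: 0.82
tool_pos: [0.2973, 0.2683, 0.3835]
tool_rot: [3.142, 0.0, 2.793]
contact_force: [0.8, -0.0, 0.1]
opening: 0.0506
grip_force: 0.0
time: 1.48
tool_pos: [0.4044, 0.0686, 0.3594]
tool_rot: [-3.141, 0.001, 2.69]
contact_force: [-0.5, 0.1, -0.3]
opening: 0.0497
grip_force: 0.0
time: 2.15
tool_pos: [0.4026, 0.0716, 0.3596]
tool_rot: [-3.141, -0.0, 1.74]
contact_force: [-1.0, 0.5, -0.4]
opening: 0.0501
grip_force: 0.0
time: 2.32
tool_pos: [0.4026, 0.0716, 0.3596]
tool_rot: [-3.141, -0.0, 1.749]
contact_force: [-0.0, 1.2, 0.1]
opening: 0.0498
grip_force: 0.0
[[0.984, 0.169, 0.051, 0.389], [0.176, -0.942, -0.285, 0.149], [-0.0, 0.289, -0.957, 0.339], [0.0, 0.0, 0.0, 1.0]]
```

View pics/w1.png

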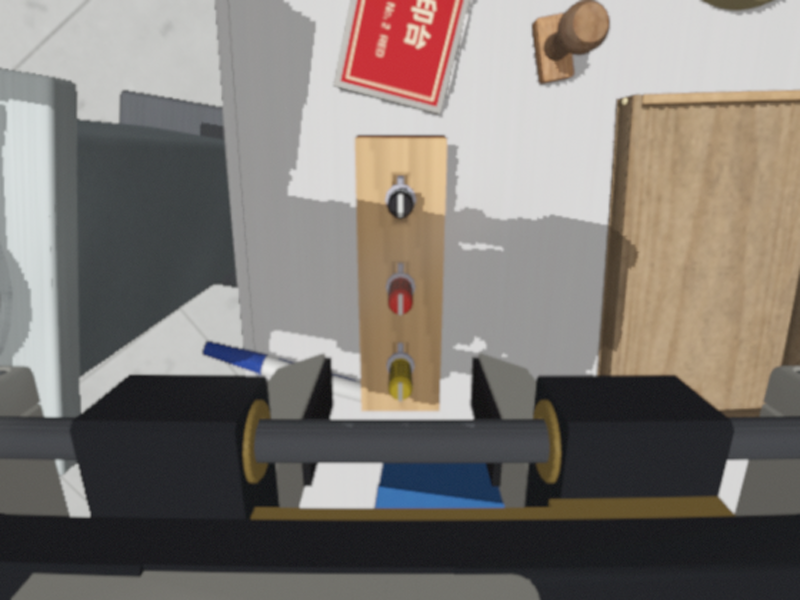

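Run:
```python
from h import *
from cell import robot
w=load("w1");t=load("top0");s=load("scene0");st=robot.observe()
f=lambda u,v:((u+.5)*.7-.5,(v+.5)*.7-.5)
px=lambda o,p:(o[0]+(p[0]+.5)/5-.5,o[1]+(p[1]+.5)/5-.5)
K=[]
for n,a,p,q in [("black",(401,205),(100,141),(95,40)),("red",(401,297),(196,123),(186,77)),("yellow",(401,383),(292,104),(285,113))]:
    x,r=tri([(w,*f(*a)),(t,*px((218,225),p)),(s,*px((197,217),q))]); k=onz(w,*f(*a),.094);K.append(k)
    print(n,x,np.round(r,4),k)
for c in [(357,137),(446,137),(439,408),(362,408)]: print(onz(w,*f(*c),.056))
print(st["tool_pos"],st["tool_rot"])
Rt=R.from_euler("xyz",[np.pi,0,st["tool_rot"][2]])
for k in K: print(rows(st,Rt,np.array([k[0],k[1],.244]))[0])
```

```text
black [0.3941305  0.12463862 0.09179364] [0.0013 0.0014 0.0002] [0.39299187 0.12553757 0.094     ]
red [0.40319087 0.07516338 0.08929051] [0.0021 0.0024 0.0009] [0.40148825 0.07808194 0.094     ]
yellow [0.41294677 0.02394334 0.08884851] [0.0027 0.0022 0.0017] [0.41036388 0.02850456 0.094     ]
[0.36271815 0.15462798 0.056     ]
[0.41175766 0.16342054 0.056     ]
[ 0.44160078 -0.00375104  0.056     ]
[ 0.39152813 -0.0127375   0.056     ]
[0.40262909 0.07159231 0.35962527] [-3.14137103e+00 -1.14930262e-04  1.74924986e+00]
[0.05478597 0.00011716 0.11563155]
[6.57579450e-03 5.48626414e-05 1.15626019e-01]
[-4.37897580e-02 -1.08377599e-05  1.15620245e-01]
```

The wrist view shows the three key heads in a row on column 401 (rows about 205, 300, 387). The row lines up with the tool, so I'll enlarge to find the head tops.

Run:
```python
from h import *
w=load("w1")["image"][:,:,::-1]
t=lambda y:cv2.resize(w[y:y+60,261:301],(266,400),interpolation=cv2.INTER_CUBIC)
cv2.imwrite("pics/w1c.png",np.hstack([t(115),t(175),t(235)]))
```

```text
(no output)
```

View pics/w1c.png

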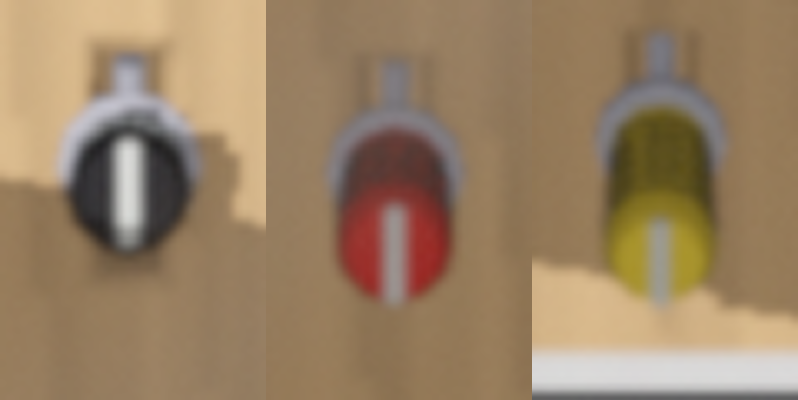

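Run:
```python
from h import *
from cell import robot
w=load("w1");t=load("top0");s=load("scene0");st=robot.observe()
px=lambda o,p:(o[0]+(p[0]+.5)/5-.5,o[1]+(p[1]+.5)/5-.5)
for n,a,p,q in [("black",(279.7,143.2),(100,141),(95,40)),("red",(279.9,211.7),(196,123),(186,77)),("yellow",(279.7,272.3),(292,104),(285,113))]:
    x,r=tri([(w,*a),(t,*px((218,225),p)),(s,*px((197,217),q))]); k=onz(w,*a,.094)
    print(n,x,np.round(r,4),k,rows(st,R.from_euler("xyz",st["tool_rot"]),np.array([k[0],k[1],.244]))[0])
```

```text
black [0.39384732 0.12456603 0.09215789] [0.0016 0.0016 0.0001] [0.39237237 0.12553466 0.094     ] [ 0.05489307 -0.00049301  0.11563169]
red [0.40258183 0.07389454 0.0923026 ] [0.001  0.0018 0.0008] [0.40155359 0.07490964 0.094     ] [ 0.00344227 -0.00044394  0.11562577]
yellow [0.41213213 0.02279366 0.09242823] [0.0018 0.0015 0.0007] [0.41037196 0.02457113 0.094     ] [-0.04766216 -0.0007011   0.11561995]
```

```bash
echo '[[[0.0015, -0.0003, 0.01, 0, 0, 0], [0.0015, -0.0003, 0.02, 0, 0, 0], [0, 0, 0.025, 0, 0, 0], [0, 0, 0.025, 0, 0, 0], [0, 0, 0.02, 0, 0, 0], [0, 0, 0.01, 0, 0, 0], [0, 0, 0.0056, 0, 0, 0], [0, 0, 0, 0, 0, 0]]]' | python3 drive.py
echo '[[[0, 0, 0, 0, 0, 0], [0, 0, 0, 0, 0, 0], [0, 0, 0, 0, 0, 0], [0, 0, 0, 0, 0, 0], [0, 0, 0, 0, 0, 0]]]' | python3 drive.py 0.005 35
python3 - <<'E'
from h import *
from cell import robot
st=robot.observe();print(st["tool_pos"],st["tool_rot"],st["opening"],st["grip_force"],st["torque"])
yaw=np.radians(-91.5);h=np.array([np.cos(yaw),np.sin(yaw),0]);c,s=np.cos(np.pi/6),np.sin(np.pi/6)
u=c*h+[0,0,s];n=-s*h+np.array([0,0,c]);K=np.array([.5297,-.1078,.0895])
x=-u;z=-n;y=np.cross(z,x);Rt=R.from_matrix(np.c_[x,y,z]);print(Rt.as_matrix())
for d in (.29,): 
  p=K+n*d;print(p);  print("from lifted +.1:",rows(dict(tool_pos=st["tool_pos"]+[0,0,.1],tool_rot=st["tool_rot"]),Rt,p))
E
```

```text
time: 3.03
tool_pos: [0.4014, 0.0744, 0.2432]
tool_rot: [-3.14, -0.0, 1.748]
contact_force: [0.0, 0.4, 0.1]
opening: 0.0499
grip_force: 0.0
time: 3.45
tool_pos: [0.4017, 0.0745, 0.2446]
tool_rot: [3.14, 0.0, 1.746]
contact_force: [0.3, 0.4, 0.0]
opening: 0.0212
grip_force: 0.0
[0.40169581 0.07446817 0.24460979] [3.14037399e+00 1.41005514e-04 1.74600768e+00] 0.02115111352279661 0.0 [-0.08597936  0.01654817  0.00222909]
[[ 0.0226699   0.99965732 -0.01308847]
 [ 0.86572864 -0.02617695 -0.49982866]
 [-0.5         0.         -0.8660254 ]]
[0.53349566 0.03715031 0.34064737]
from lifted +.1: (array([-0.05972081,  0.12327192,  0.00412107]), array([ 0.05392294, -0.5217937 ,  0.19644117]))
```

```bash
echo '[[[0, 0, 0, 0, 0, 0], [0, 0, 0, 0, 0, 0], [0, 0, 0, 0, 0, 0], [0, 0, 0, 0, 0, 0], [0, 0, -0.005, 0, 0, 0], [0, 0, -0.02, 0, 0, 0], [0, 0, -0.025, 0, 0, 0], [0, 0, -0.025, 0, 0, 0]]]' | python3 drive.py
echo '[[[0, 0, -0.025, 0, 0, 0], [-0.012, 0.0245, 0, 0, 0, 0], [-0.012, 0.0247, 0, 0, 0, 0], [-0.012, 0.0247, 0, 0, 0, 0], [-0.012, 0.0247, 0.002, 0, 0, 0], [-0.012, 0.0247, 0.002, 0, 0, 0], [0, 0, 0, 0.0108, -0.1044, 0.0393], [0, 0, 0, 0.0108, -0.1044, 0.0393]]]' | python3 drive.py
echo '[[[0, 0, 0, 0.0108, -0.1044, 0.0393], [0, 0, 0, 0.0108, -0.1044, 0.0393], [0, 0, 0, 0.0108, -0.1044, 0.0393], [0, 0, 0, 0, 0, 0], [0, 0, 0, 0, 0, 0], [0, 0, 0, 0, 0, 0]]]' | python3 drive.py
python3 - <<'E'
from cell import robot
from h import *
c=robot.read_camera("wrist");np.save("pics/w2.npy",c,allow_pickle=True)
cv2.imwrite("pics/w2.png",cv2.resize(c["image"][:,:,::-1],(800,600),interpolation=cv2.INTER_CUBIC))
E
```

```text
time: 4.12
tool_pos: [0.4012, 0.0744, 0.3198]
tool_rot: [-3.14, -0.0, 1.746]
contact_force: [0.9, 0.2, -0.8]
opening: 0.0132
grip_force: 35.0
time: 4.78
tool_pos: [0.5346, 0.0357, 0.3396]
tool_rot: [-3.128, 0.214, 1.664]
contact_force: [-0.9, 0.9, -0.7]
opening: 0.0134
grip_force: 35.0
time: 5.28
tool_pos: [0.5334, 0.0369, 0.34]
tool_rot: [-3.139, 0.521, 1.546]
contact_force: [0.1, -0.4, -1.1]
opening: 0.0132
grip_force: 35.0
```

View pics/w2.png

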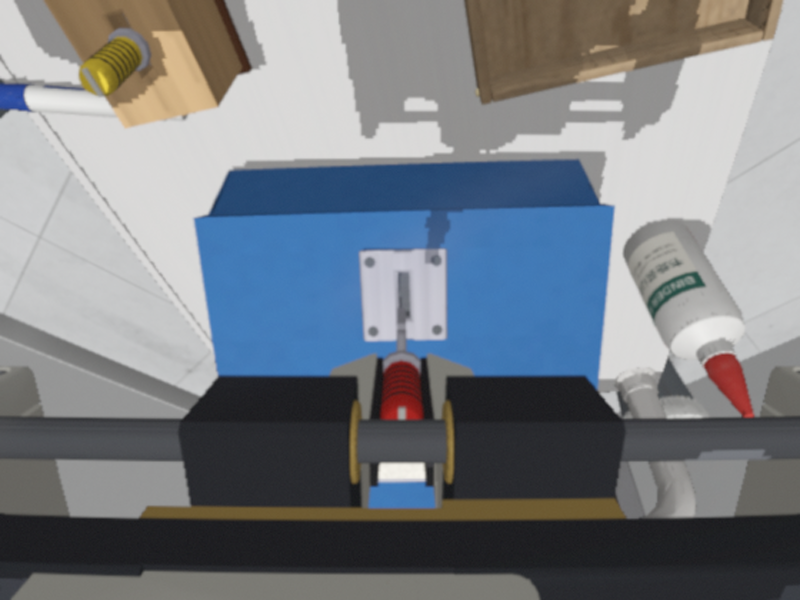

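The wrist view shows the plate with corners at (360,252), (446,250), (447,340), (363,342) and the slot near (404,295). The red key is straight in the fingers and the lid edge runs (197,217)-(613,206). I'll take an enlarged crop for exact pixels.

Run:
```python
from h import *
w=load("w2")["image"][:,:,::-1]
cv2.imwrite("pics/w2c.png",cv2.resize(w[165:265,220:340],(720,600),interpolation=cv2.INTER_CUBIC))
```

```text
(no output)
```

View pics/w2c.png

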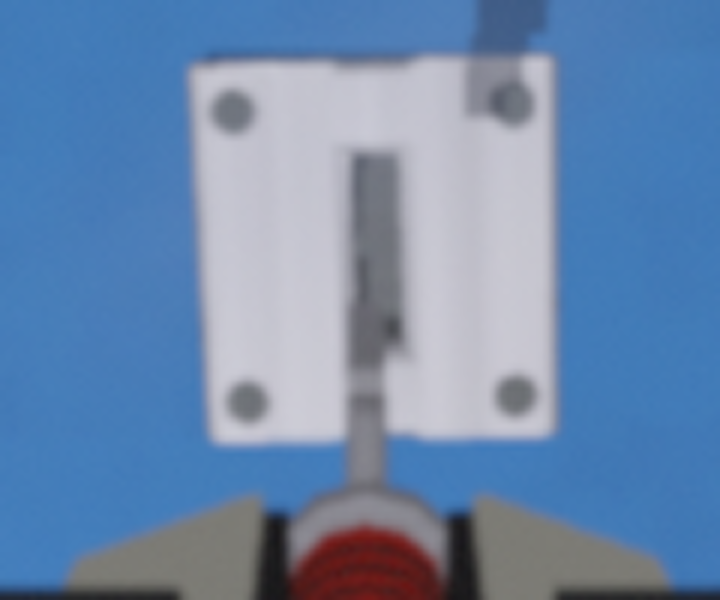

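Run:
```python
from h import *
from cell import robot
w=load("w2");t=load("top0");s=load("scene0");st=robot.observe()
px=lambda o,p:(o[0]+(p[0]+.5)/5-.5,o[1]+(p[1]+.5)/5-.5)
g=lambda p:(220+(p[0]+.5)/6-.5,165+(p[1]+.5)/6-.5)
K,r=tri([(w,*g((376,253))),(t,*px((288,173),(178,149))),(s,*px((290,205),(187,144)))]);print("K",K,r)
K,r=tri([(w,*g((376,253))),(t,*px((288,173),(178,148))),(s,*px((290,205),(184,145)))]);print("K",K,r)
# PnP on plate corners
obj=np.array([[-27,25,0],[-27,-25,0],[27,-25,0],[27,25,0]],float)/1000 # x upslope,y box left(+x?)...
C=[(190,64),(553,55),(555,437),(212,443)]
Kc=np.array([[w["fx"],0,w["cx"]],[0,w["fy"],w["cy"]],[0,0,1]]);D=np.array([w["k1"],0,0,0,0.])
im=np.array([g(c) for c in C])
for sgn in (1,-1):
    o=obj*[1,sgn,1]
    ok,rv,tv,e=cv2.solvePnPGeneric(o,im,Kc,D,flags=cv2.SOLVEPNP_IPPE)
    for a,b,ee in zip(rv,tv,e):
        Rw=w["pose"][:3,:3]@cv2.Rodrigues(a)[0];p=w["pose"][:3,:3]@b[:,0]+w["pose"][:3,3]
        print(sgn,p,"x",Rw[:,0],"z",Rw[:,2],ee)
f=lambda u,v:((u+.5)*.7-.5,(v+.5)*.7-.5)
n=np.array([.013,.4998,.866])
def pl(u,v,off):
    o,d=ray(w,u,v);q=K-off*n;return o+d*((q-o)@n)/(d@n)
a,b=pl(*f(197,217),.003),pl(*f(613,206),.003);d=b-a;print("edge",np.linalg.norm(d),d/np.linalg.norm(d),(K-(a+b)/2))
c=[pl(*g(p),0) for p in [(233,111),(514,103),(516,396),(247,402)]];
print("screws",np.mean(c,0),[ (c[j]-c[i])/np.linalg.norm(c[j]-c[i]) for i,j in ((0,1),(3,2),(0,3),(1,2))])
print(st["tool_pos"],R.from_euler("xyz",st["tool_rot"]).as_matrix())
```

```text
K [ 0.53042056 -0.10850874  0.08715243] [np.float64(0.00036494180521453), np.float64(0.0011847542043709606), np.float64(0.0012956905690662045)]
K [ 0.53025356 -0.10811477  0.08709952] [np.float64(0.00025058319006901345), np.float64(0.0004291427192196908), np.float64(0.0002147406461113209)]
1 [ 0.53047397 -0.10944201  0.08554586] x [ 0.01296708 -0.76918611  0.63889325] z [ 0.07874142 -0.63617725 -0.76751436] [0.37747694]
1 [ 0.53088588 -0.10886072  0.08531669] x [ 0.01643018 -0.6086245   0.79328826] z [-0.10949615 -0.78971879 -0.60361811] [0.83381047]
-1 [ 0.53047397 -0.10944201  0.08554586] x [ 0.01296708 -0.76918611  0.63889325] z [-0.07874142  0.63617725  0.76751436] [0.37747694]
-1 [ 0.53088588 -0.10886072  0.08531669] x [ 0.01643018 -0.6086245   0.79328826] z [0.10949615 0.78971879 0.60361811] [0.83381047]
edge 0.23688554603903145 [ 0.99990495 -0.00252182 -0.01355469] [-0.00170591 -0.0409087   0.02709944]
screws [ 0.5307014  -0.10847635  0.08730147] [array([ 9.99887506e-01, -1.85490919e-05, -1.49991533e-02]), array([ 0.99991257, -0.00440702, -0.01246678]), array([ 0.00624496, -0.86612935,  0.4997809 ]), array([ 0.00549037, -0.86612828,  0.49979162])]
[0.53341837 0.03669515 0.34018978] [[ 0.02185147  0.99965922 -0.01428146]
 [ 0.86701779 -0.02606088 -0.4975952 ]
 [-0.49779781 -0.00150909 -0.8672918 ]]
```

```bash
cat >> h.py <<'E'
KW=np.array([.5305,-.1084,.0878])
def lidframe(th=0.,yaw=np.radians(-89.8),K=KW):
    "u upslope, n normal, keyway, with the lid raised by th"
    h=np.array([np.cos(yaw),np.sin(yaw),0]);Z=np.array([0,0,1.]);a=np.pi/6
    u0=np.cos(a)*h+np.sin(a)*Z;n0=-np.sin(a)*h+np.cos(a)*Z;H=K+.186*u0-.006*n0
    a-=th;u=np.cos(a)*h+np.sin(a)*Z;n=-np.sin(a)*h+np.cos(a)*Z
    return u,n,H-.186*u+.006*n
def pose(d,turn=0,th=0,dx=0):
    u,n,K=lidframe(th);M=R.from_matrix(np.c_[-u,np.cross(-n,-u),-n])*R.from_rotvec([0,0,turn])
    return M,K+n*d+u*dx
E
python3 - <<'E'
from h import *
from cell import robot
st=robot.observe()
print(rows(st,*pose(.24)))
E
```

```text
(array([ 0.00034225, -0.00261487,  0.05116762]), array([-0.01605251, -0.00256247, -0.02486088]))
```

```bash
echo '[[[0.0003, -0.0026, 0.006, -0.016, -0.0026, -0.0249], [0, 0, 0.02, 0, 0, 0], [0, 0, 0.015, 0, 0, 0], [0, 0, 0.01, 0, 0, 0], [0, 0, 0, 0, 0, 0], [0, 0, 0, 0, 0, 0]]]' | python3 drive.py
python3 - <<'E'
from cell import robot
from h import *
st=robot.observe();print(rows(st,*pose(.1886)),st["contact_force"])
c=robot.read_camera("wrist");np.save("pics/w3.npy",c,allow_pickle=True)
cv2.imwrite("pics/w3c.png",cv2.resize(c["image"][165:285,215:355,::-1],(700,600),interpolation=cv2.INTER_CUBIC))
E
```

```text
time: 5.83
tool_pos: [0.5309, 0.0112, 0.2959]
tool_rot: [-3.141, 0.526, 1.573]
contact_force: [0.7, -0.4, -1.0]
opening: 0.0131
grip_force: 35.0
(array([ 0.00063788, -0.0007798 ,  0.0514162 ]), array([-0.00092682,  0.00208529, -0.00099576])) [ 0.70366378 -0.39941799 -1.001489  ]
```

View pics/w3c.png

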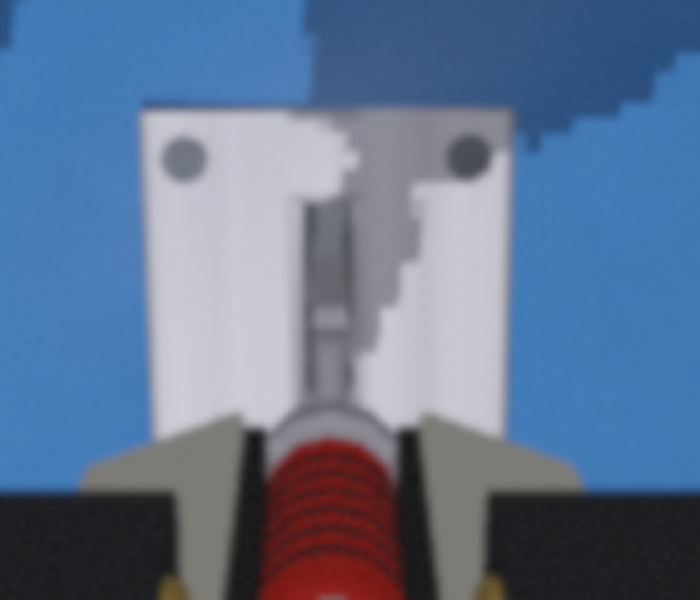

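The crop shows the bit in line with the slot, column 330 for both, with its tip about at the mouth. I'll insert it.

```bash
echo '[[[0.0006, -0.0007, 0.007, 0, 0.002, 0], [0, 0, 0.008, 0, 0, 0], [0, 0, 0.008, 0, 0, 0], [0, 0, 0, 0, 0, 0]]]' | python3 drive.py
echo '[[[0, 0, 0.009, 0, 0, 0], [0, 0, 0.009, 0, 0, 0], [0, 0, 0.006, 0, 0, 0], [0, 0, 0.003, 0, 0, 0], [0, 0, 0, 0, 0, 0]]]' | python3 drive.py
python3 -c "
from h import *
from cell import robot
s=robot.observe();print(rows(s,*pose(.1886)),R.from_euler('xyz',s['tool_rot']).inv().apply(s['contact_force']))"
```

```text
time: 6.22
tool_pos: [0.5297, -0.0001, 0.2741]
tool_rot: [-3.139, 0.524, 1.575]
contact_force: [0.2, -0.0, -1.5]
opening: 0.0137
grip_force: 35.0
time: 6.63
tool_pos: [0.53, -0.0127, 0.2526]
tool_rot: [-3.142, 0.524, 1.573]
contact_force: [-3.5, 5.3, 6.4]
opening: 0.0133
grip_force: 35.0
(array([-0.00043703,  0.00017516,  0.00194943]), array([-0.00065824,  0.00070074, -0.00104967])) [ 1.34673171 -3.46168946 -8.17523058]
```

```bash
echo '[[[0, 0, 0.001, 0, 0, 0], [0, 0, 0, 0, 0, 0]]]' | python3 drive.py
python3 -c "
from h import *
from cell import robot
s=robot.observe();print(rows(s,*pose(.1886)),R.from_euler('xyz',s['tool_rot']).inv().apply(s['contact_force']))"
echo '[[[0, 0, 0, 0, 0, 0.08], [0, 0, 0, 0, 0, 0.08], [0, 0, 0, 0, 0, 0]]]' | python3 drive.py
python3 -c "
from h import *
from cell import robot
s=robot.observe();q=R.from_euler('xyz',s['tool_rot']).inv();print(rows(s,*pose(.1886)),q.apply(s['contact_force']),q.apply(s['torque']))"
```

```text
time: 6.8
tool_pos: [0.5299, -0.0128, 0.2525]
tool_rot: [3.141, 0.524, 1.573]
contact_force: [-6.1, 9.2, 12.4]
opening: 0.0131
grip_force: 35.0
(array([-0.00043936,  0.00024298,  0.00183255]), array([ 0.00014722,  0.00081655, -0.00118208])) [  1.72736684  -6.03424953 -15.34476753]
time: 7.05
tool_pos: [0.5303, -0.0128, 0.2526]
tool_rot: [3.045, 0.516, 1.384]
contact_force: [-4.3, 7.9, 10.8]
opening: 0.013
grip_force: 35.0
(array([-3.71653557e-04, -3.08360478e-05,  1.88148295e-03]), array([ 0.00153815,  0.00079093, -0.16524018])) [  0.7073264   -4.44883559 -13.32762901] [ 0.84869488  0.33281687 -0.02905853]
```

```bash
cat > q.py <<'E'
from h import *
from cell import robot
s=robot.observe();q=R.from_euler('xyz',s['tool_rot']).inv();d,r=rows(s,*pose(.1886));print("turn %.3f d %.4f %.4f %.4f tz %.3f f"%(-r[2],*d,(q.apply(s['torque']))[2]),q.apply(s['contact_force']).round(1))
E
for i in 1; do echo '[[[0, 0, -0.0005, 0, 0, 0.06], [0, 0, 0, 0, 0, 0.04], [0, 0, 0, 0, 0, 0]]]' | python3 drive.py; python3 q.py; echo '[[[0, 0, 0, 0, 0, 0.08], [0, 0, 0, 0, 0, 0]]]' | python3 drive.py; python3 q.py;  echo '[[[0, 0, 0, 0, 0, 0.08], [0, 0, 0, 0, 0, 0]]]' | python3 drive.py; python3 q.py; done | grep -E "turn|time"
```

```text
time: 7.3
turn 0.263 d -0.0004 -0.0002 0.0020 tz -0.046 f [-0.1 -2.6 -9.3]
time: 7.47
turn 0.345 d -0.0004 -0.0001 0.0019 tz -0.128 f [ 0.2 -1.7 -9.3]
time: 7.63
turn 0.424 d -0.0003 -0.0001 0.0020 tz -0.299 f [  0.3  -1.2 -10.1]
```

Torque climbs steeply from 0.35 rad, so red doesn't fit. I'll turn it back and draw it out.

```bash
echo '[[[0, 0, 0, 0, 0, -0.1], [0, 0, 0, 0, 0, -0.1], [0, 0, 0, 0, 0, -0.1], [0, 0, 0, 0, 0, -0.1], [0, 0, 0, 0, 0, -0.02], [0, 0, 0, 0, 0, 0]]]' | python3 drive.py|head -1; python3 q.py
echo '[[[0, 0, -0.004, 0, 0, 0], [0, 0, -0.008, 0, 0, 0], [0, 0, -0.012, 0, 0, 0], [0, 0, -0.012, 0, 0, 0], [0, 0, -0.015, 0, 0, 0], [0, 0, -0.015, 0, 0, 0], [0, 0, -0.02, 0, 0, 0], [0, 0, 0, 0, 0, 0]]]' | python3 drive.py; python3 q.py
python3 - <<'E'
from h import *
from cell import robot
st=robot.observe()
for d in ((-.035,),):pass
# tray: centre & yaw from top corners
c=np.array([[.66,.238],[.712,.005],[.576,-.02],[.524,.203]]);print(c.mean(0),[np.linalg.norm(c[i]-c[i-1]) for i in range(4)])
Rt=R.from_euler("xyz",[np.pi,0,np.radians(90)])
print(rows(st,Rt,np.array([.62,.06,.30])),rows(dict(tool_pos=np.zeros(3),tool_rot=[np.pi,0,np.pi/2]),Rt,np.array([1,0,0])))
E
```

```text
time: 8.13
turn -0.000 d -0.0002 -0.0004 0.0020 tz 0.015 f [ 0.3 -1.6 -8.2]
time: 8.8
tool_pos: [0.5307, 0.0311, 0.3294]
tool_rot: [3.135, 0.524, 1.572]
contact_force: [1.2, -0.1, -1.4]
opening: 0.0133
grip_force: 35.0
turn 0.002 d 0.0000 -0.0012 0.0904 tz 0.042 f [0.6 1.2 1.3]
[0.618  0.1065] [np.float64(0.1404314779527724), np.float64(0.2387320673893643), np.float64(0.1382787040726084), np.float64(0.2289825320848732)]
(array([0.03963298, 0.0892389 , 0.0116254 ]), array([0.00669458, 0.52407367, 0.002939  ])) (array([2.22044605e-16, 1.00000000e+00, 1.22464680e-16]), array([0., 0., 0.]))
```

```bash
echo '[[[0.0195, 0.02, -0.01125, 0, 0, 0], [0.0195, 0.02, -0.01125, 0, 0, 0], [0.0195, 0.02, -0.01125, 0, 0, 0], [0.0195, 0.02, -0.01125, 0, 0, 0], [0.0195, 0.02, -0.01125, 0, 0, 0], [0.0195, 0.02, -0.01125, 0, 0, 0], [0.0113, 0, 0.0196, 0, 0, 0], [0.0113, 0, 0.0196, 0, 0, 0]]]' | python3 drive.py
echo '[[[0.0113, 0, 0.0196, 0, 0, 0], [0.0113, 0, 0.0196, 0, 0, 0], [0.0105, 0, 0.0183, 0, 0, 0], [0, 0, 0, 0, 0, 0]]]' | python3 drive.py
echo '[[[0, 0, 0, 0, 0, 0], [0, 0, 0, 0, 0, 0], [0, 0, 0, 0, 0, 0], [0, 0, 0, 0, 0, 0], [0, 0, -0.02, 0, 0, 0], [0, 0, -0.03, 0, 0, 0], [0, 0, -0.03, 0, 0, 0], [0, 0, -0.03, 0, 0, 0]]]' | python3 drive.py 0.05
python3 - <<'E'
from h import *
from cell import robot
st=robot.observe()
print(rows(st,R.from_euler("xyz",[np.pi,0,np.radians(100.1)]),np.array([.4105,.0236,.36])))
c=robot.read_camera("wrist");np.save("pics/w4.npy",c,allow_pickle=True);cv2.imwrite("pics/w4.png",c["image"][:,:,::-1])
E
```

```text
time: 9.47
tool_pos: [0.6506, 0.1664, 0.2801]
tool_rot: [3.138, 0.524, 1.574]
contact_force: [-0.0, 0.6, -0.9]
opening: 0.013
grip_force: 35.0
time: 9.8
tool_pos: [0.6487, 0.1647, 0.2098]
tool_rot: [-3.134, 0.526, 1.578]
contact_force: [-1.4, 0.4, -1.6]
opening: 0.013
grip_force: 35.0
time: 10.47
tool_pos: [0.6494, 0.2205, 0.3118]
tool_rot: [3.141, 0.524, 1.573]
contact_force: [0.7, -0.3, -0.6]
opening: 0.0498
grip_force: 0.0
(array([-0.19412582, -0.23933786,  0.05628761]), array([-0.04466399,  0.52273751, -0.16990158]))
```

View pics/w4.png

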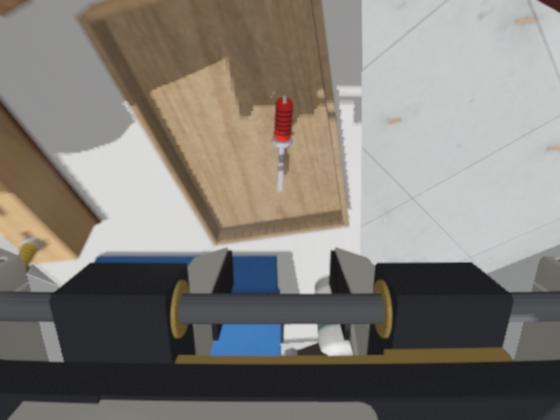

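The view shows the red key lying in the tray at (283,145). Yellow is next.

```bash
echo '[[[-0.0216, -0.0266, 0.00625, 0, 0, 0], [-0.0216, -0.0266, 0.00625, 0, 0, 0], [-0.0216, -0.0266, 0.00625, 0, 0, 0], [-0.0216, -0.0266, 0.00625, 0, 0, 0], [-0.0216, -0.0266, 0.00625, 0, 0, 0], [-0.0216, -0.0266, 0.00625, 0, 0, 0], [-0.0216, -0.0266, 0.00625, 0, 0, 0], [-0.0216, -0.0266, 0.00625, 0, 0, 0]]]' | python3 drive.py
echo '[[[-0.0216, -0.0266, 0.00625, 0, 0, 0], [0, 0, 0, -0.0089, 0.1045, -0.034], [0, 0, 0, -0.0089, 0.1045, -0.034], [0, 0, 0, -0.0089, 0.1045, -0.034], [0, 0, 0, -0.0089, 0.1045, -0.034], [0, 0, 0, -0.0089, 0.1045, -0.034], [0, 0, 0, 0, 0, 0], [0, 0, 0, 0, 0, 0]]]' | python3 drive.py
python3 - <<'E'
from h import *
from cell import robot
st=robot.observe()
print(rows(st,R.from_euler("xyz",[np.pi,0,1.746]),np.array([.4106,.0233,.2446])))
E
```

```text
time: 11.18
tool_pos: [0.4356, 0.044, 0.3539]
tool_rot: [3.139, 0.524, 1.573]
contact_force: [0.4, 0.3, 0.9]
opening: 0.0496
grip_force: 0.0
time: 11.85
tool_pos: [0.4106, 0.0222, 0.3589]
tool_rot: [-3.141, 0.004, 1.745]
contact_force: [0.7, -0.8, 0.3]
opening: 0.0501
grip_force: 0.0
(array([0.00148966, 0.00024467, 0.11430187]), array([-0.00031895,  0.00394669, -0.00129733]))
```

```bash
echo '[[[0.0007, 0.0002, 0.01, 0, 0.004, 0], [0.0003, 0, 0.02, 0, 0, 0], [0, 0, 0.025, 0, 0, 0], [0, 0, 0.025, 0, 0, 0], [0, 0, 0.02, 0, 0, 0], [0, 0, 0.01, 0, 0, 0], [0, 0, 0.0043, 0, 0, 0], [0, 0, 0, 0, 0, 0]]]' | python3 drive.py
echo '[[[0, 0, 0, 0, 0, 0], [0, 0, 0, 0, 0, 0], [0, 0, 0, 0, 0, 0], [0, 0, 0, 0, 0, 0], [0, 0, 0, 0, 0, 0], [0, 0, 0, 0, 0, 0], [0, 0, 0, 0, 0, 0], [0, 0, 0, 0, 0, 0]]]' | python3 drive.py 0.005 35
python3 - <<'E'
from h import *
from cell import robot
st=robot.observe();print(st["tool_pos"],st["tool_rot"],st["opening"],st["grip_force"])
print(rows(dict(tool_pos=st["tool_pos"]+[0,0,.1],tool_rot=st["tool_rot"]),*pose(.27)))
E
```

```text
time: 12.52
tool_pos: [0.4104, 0.0246, 0.2435]
tool_rot: [-3.139, -0.002, 1.748]
contact_force: [-0.9, 0.6, 0.2]
opening: 0.0503
grip_force: 0.0
time: 13.18
tool_pos: [0.4106, 0.0243, 0.2443]
tool_rot: [-3.141, -0.003, 1.748]
contact_force: [-0.7, -0.5, 4.0]
opening: 0.0131
grip_force: 35.0
[0.41060079 0.02426759 0.24434169] [-3.14098138 -0.00327637  1.74758579] 0.01308277369462846 35.0000935792923
(array([-0.01878287,  0.11799038,  0.02258129]), array([ 0.04450186, -0.52549056,  0.16957613]))
```

```bash
echo '[[[0, 0, -0.005, 0, 0, 0], [0, 0, -0.02, 0, 0, 0], [0, 0, -0.025, 0, 0, 0], [0, 0, -0.025, 0, 0, 0], [0, 0, -0.025, 0, 0, 0], [-0.0038, 0.0236, 0.004, 0, 0, 0], [-0.0038, 0.0236, 0.004, 0, 0, 0], [-0.0038, 0.0236, 0.005, 0, 0, 0]]]' | python3 drive.py
echo '[[[-0.0037, 0.0236, 0.005, 0, 0, 0], [-0.0037, 0.0236, 0.0046, 0, 0, 0], [0, 0, 0, 0.0089, -0.1051, 0.0339], [0, 0, 0, 0.0089, -0.1051, 0.0339], [0, 0, 0, 0.0089, -0.1051, 0.0339], [0, 0, 0, 0.0089, -0.1051, 0.0339], [0, 0, 0, 0.0089, -0.1051, 0.0339], [0, 0, 0, 0, 0, 0]]]' | python3 drive.py
echo '[[[0, 0, 0, 0, 0, 0]]]' | python3 drive.py >/dev/null
python3 -c "
from h import *
from cell import robot
s=robot.observe();print(rows(s,*pose(.24)),s['time'])"
```

```text
time: 13.85
tool_pos: [0.4832, 0.0253, 0.332]
tool_rot: [3.141, -0.003, 1.748]
contact_force: [-0.3, 1.0, -0.8]
opening: 0.013
grip_force: 35.0
time: 14.52
tool_pos: [0.53, 0.027, 0.3208]
tool_rot: [-3.14, 0.528, 1.575]
contact_force: [1.0, 0.4, -1.4]
opening: 0.0131
grip_force: 35.0
(array([-7.34586463e-04,  1.13580135e-06,  2.95531719e-02]), array([-0.00076488, -0.00325894,  0.0027207 ])) 14.6
```

```bash
echo '[[[-0.0007, 0, 0.012, -0.0008, -0.003, 0.0027], [0, 0, 0.018, 0, 0, 0], [0, 0, 0.007, 0, 0, 0], [0, 0, 0.008, 0, 0, 0], [0, 0, 0.008, 0, 0, 0], [0, 0, 0, 0, 0, 0]]]' | python3 drive.py; python3 q.py
echo '[[[0, 0, 0.009, 0, 0, 0], [0, 0, 0.009, 0, 0, 0], [0, 0, 0.006, 0, 0, 0], [0, 0, 0.003, 0, 0, 0], [0, 0, 0, 0, 0, 0]]]' | python3 drive.py|head -1; python3 q.py
```

```text
time: 15.1
tool_pos: [0.5299, -0.001, 0.275]
tool_rot: [3.141, 0.523, 1.572]
contact_force: [-0.0, 2.3, -4.7]
opening: 0.0132
grip_force: 35.0
turn 0.002 d 0.0006 0.0002 0.0273 tz -0.024 f [ 4.3 -0.   2.9]
time: 15.52
turn 0.002 d 0.0003 -0.0001 0.0011 tz -0.043 f [6.1 1.5 4.5]
```

```bash
echo '[[[0.0006, 0, 0.001, 0, 0, 0], [0, 0, 0, 0, 0, 0]]]' | python3 drive.py|head -1; python3 q.py
echo '[[[0, 0, 0.001, 0, 0, 0], [0, 0, 0, 0, 0, 0]]]' | python3 drive.py|head -1; python3 q.py
```

```text
time: 15.68
turn 0.002 d 0.0002 -0.0000 -0.0004 tz -0.028 f [4.8 1.1 3.8]
time: 15.85
turn 0.002 d 0.0006 -0.0001 -0.0014 tz 0.022 f [3.5 0.5 3.8]
```

```bash
for i in 1; do echo '[[[0, 0, 0.0015, 0, 0, 0], [0, 0, 0, 0, 0, 0]]]' | python3 drive.py|head -1; python3 q.py;echo '[[[0, 0, 0.0015, 0, 0, 0], [0, 0, 0, 0, 0, 0]]]' | python3 drive.py|head -1; python3 q.py; done
```

```text
time: 16.02
turn 0.002 d 0.0009 -0.0002 -0.0027 tz -0.041 f [ 0.8 -0.4  1.4]
time: 16.18
turn 0.003 d 0.0008 -0.0003 -0.0040 tz 0.011 f [0.9 0.5 0.3]
```

```bash
python3 - <<'E'
from cell import robot
from h import *
c=robot.read_camera("wrist");np.save("pics/w5.npy",c,allow_pickle=True);cv2.imwrite("pics/w5c.png",cv2.resize(c["image"][165:285,215:355,::-1],(700,600),interpolation=cv2.INTER_CUBIC))
a=load("w3")["image"];b=c["image"]
for v in range(200,290,3): print(v,a[v,278:284].mean(0).round().astype(int),b[v,278:284].mean(0).round().astype(int))
E
python3 q.py
```

```text
200 [192 192 203] [ 50  84 126]
203 [177 176 187] [ 50  84 126]
206 [114 116 124] [ 49  83 126]
209 [106 110 116] [ 76  94 124]
212 [106 108 114] [123 122 132]
215 [106 107 114] [139 138 148]
218 [102 102 109] [139 138 147]
221 [102 102 108] [138 138 146]
224 [102 102 109] [137 138 146]
227 [133 133 140] [138 137 146]
230 [126 125 133] [136 135 143]
233 [115 115 122] [100 100 106]
236 [125 125 133] [70 71 74]
239 [124 124 132] [69 70 73]
242 [124 124 133] [69 70 73]
245 [113 112 120] [70 72 75]
248 [135 134 143] [70 72 74]
251 [135 127 135] [115 114 122]
254 [118  30  29] [142 140 148]
257 [100  28  26] [120 107  58]
260 [96 28 26] [95 82 31]
263 [89 27 26] [99 85 30]
266 [85 28 26] [92 80 29]
269 [103  26  25] [91 78 30]
272 [113  28  25] [90 77 29]
275 [93 29 27] [127 110  33]
278 [126  28  24] [138 119  36]
281 [134  30  26] [145 132  77]
284 [139  70  68] [170 164 139]
287 [162 142 139] [170 165 144]
turn 0.003 d 0.0007 -0.0002 -0.0040 tz -0.003 f [-0.1 -0.3  0.3]
```

View pics/w5c.png

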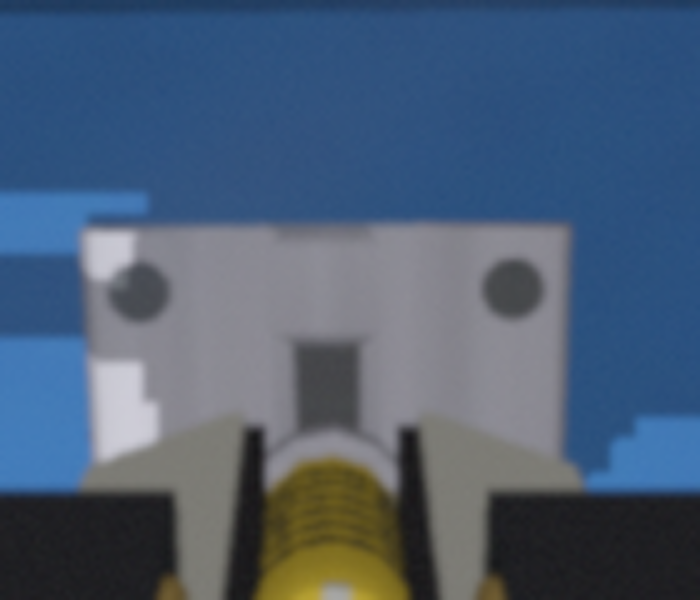

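The final view shows the yellow key in the slot, but its collar (row 430) and head (rows 458 to 583) sit differently from red's (405, 440, 597). I'll fit how it sits in the hand.

Run:
```python
from h import *
from scipy.optimize import least_squares
from cell import robot
# camera in tool frame: constant; derive from w5 with current state
s=robot.observe();w=load("w5");T=np.eye(4);T[:3,:3]=R.from_euler("xyz",s["tool_rot"]).as_matrix();T[:3,3]=s["tool_pos"]
c=dict(w);c["pose"]=np.linalg.inv(T)@w["pose"];print(np.round(c["pose"],3).tolist())
def pt(x0,a,ph,x,z): # key pt: x (down-slope side), z towards head ; tool z = a - z
    return np.array([x0+x*np.cos(ph)+z*np.sin(ph),0,a-z*np.cos(ph)+x*np.sin(ph)])
def rowof(p): return (proj(c,p)[1]-165+.5)*5-.5
for n,obs in (("red",(405,440,597)),("yellow",(430,458,583))):
    f=lambda q:[rowof(pt(*q,9,0))-obs[0],rowof(pt(*q,7,4))-obs[1],rowof(pt(*q,7,38))-obs[2]]
    r=least_squares(f,[0,.188,0],x_scale=[.001,.001,.01]) if 0 else None
    F=lambda q:[v for v in (rowof(pt(q[0]/1e3,q[1]/1e3,q[2],.009,.0)) -obs[0],rowof(pt(q[0]/1e3,q[1]/1e3,q[2],.007,.004))-obs[1],rowof(pt(q[0]/1e3,q[1]/1e3,q[2],.007,.038))-obs[2])]
    r=least_squares(F,[0,188,0]);print(n,r.x,np.round(r.fun,1))
q=lidframe();
for x in (.027,.025,.0165,.014):print(x,(proj(w,KW-q[0]*x)[1]-165+.5)*5-.5)
print([round(rowof(pt(0,.1886,0,*p))) for p in ((.009,0),(.007,.004),(.007,.038))])
```

```text
[[-0.001, -0.957, -0.29, 0.079], [1.0, -0.001, -0.0, 0.0], [0.0, -0.29, 0.957, 0.02], [0.0, 0.0, 0.0, 1.0]]
red [1.01243724e+01 1.61607459e+02 9.53474611e-02] [0. 0. 0.]
yellow [-1.03743611e+01  2.02881972e+02  7.02965901e-02] [0. 0. 0.]
0.027 236.48068078631664
0.025 255.1231481445714
0.0165 332.94696957071267
0.014 355.4087524264419
[397, 429, 588]
```

Run:
```python
from h import *
from scipy.optimize import least_squares
w=load("w5");a=load("w3")
from cell import robot
s=robot.observe();T=np.eye(4);T[:3,:3]=R.from_euler("xyz",s["tool_rot"]).as_matrix();T[:3,3]=s["tool_pos"]
c=dict(w);c["pose"]=np.linalg.inv(T)@w["pose"]
def rw(g,x,z,ph): # key point rel. pad pivot: x, height z above pad centre
    p=np.array([x*np.cos(ph)+z*np.sin(ph),0,.159-z*np.cos(ph)+x*np.sin(ph)]);return (proj(c,p)[1]-165+.5)*5-.5
def F(q,obs):
    zo,ph,x0=q[0]/1e3,q[1],q[2]/1e3
    return [rw(0,x+x0,z-zo,ph)-o for (x,z),o in zip(((.009,0),(.007,.004),(.007,.038)),obs)]
for n,obs in (("red",(405,440,597)),("yellow",(430,458,583))):
    for x0 in (0,-1,-2):
        r=least_squares(lambda q:F([q[0],q[1],x0],obs),[29.6,0]);print(n,x0,r.x,np.round(r.fun,1))
b=w["image"];A=a["image"]
for v in range(278,298,2): print(v,A[v,279:283].mean(0).astype(int),b[v,279:283].mean(0).astype(int),A[v,272],b[v,272])
```

```text
red 0 [2.76568982e+01 1.08385065e-02] [ 1.3 -1.4  0.1]
red -1 [2.96348605e+01 3.99945232e-03] [ 1.4 -1.5  0.1]
red -2 [ 3.15487071e+01 -2.68644874e-03] [ 1.5 -1.6  0.1]
yellow 0 [27.42757006  0.11447494] [-0.7  0.8 -0.1]
yellow -1 [30.04370997  0.10786105] [-0.6  0.6 -0.1]
yellow -2 [32.56166932  0.1014456 ] [-0.5  0.5 -0. ]
278 [126  28  25] [138 119  35] [105  29  27] [126 109  34]
280 [129  27  24] [145 127  49] [122  25  21] [134 115  35]
282 [137  30  27] [151 145 122] [126  25  24] [142 123  39]
284 [138  75  72] [169 165 150] [132  28  25] [151 132  38]
286 [151 142 139] [168 165 152] [139  31  27] [173 152  48]
288 [164 157 154] [168 165 156] [148  30  25] [181 160  51]
290 [164 157 154] [169 166 156] [162  36  32] [182 161  53]
292 [157 151 148] [161 159 150] [158  37  35] [174 154  51]
294 [79 77 77] [79 80 77] [79 50 53] [86 76 54]
296 [61 63 66] [60 63 65] [61 62 66] [60 62 65]
```

Run:
```python
from h import *
from scipy.optimize import least_squares
u,n,_=lidframe();y=np.cross(n,u)  # box y -> +x world
g=lambda p,o,k:np.array([o[0]+(p[0]+.5)/k-.5,o[1]+(p[1]+.5)/k-.5])
w2,w3,w5=load("w2"),load("w3"),load("w5")
O={"w2":[(w2,g(p,(220,165),6),q) for p,q in (((190,64),(-27,-25)),((553,55),(-27,25)),((555,437),(27,25)),((212,443),(27,-25)))],
"w3":[(w3,g(p,(215,165),5),q) for p,q in (((140,106),(-27,-25)),((514,108),(-27,25)))],
"w5":[(w5,g(p,(215,165),5),q) for p,q in (((81,225),(-27,-25)),((572,223),(-27,25)))]}
def F(d,ob): return np.concatenate([proj(c,KW+u*(d[0]+q[0]/1e3)+y*(d[1]+q[1]/1e3)+n*d[2])-p for c,p,q in ob])
for k in O:
    r=least_squares(F,[0,0,0],args=(O[k],),x_scale=1e-3);print(k,r.x*1e3,np.abs(r.fun).max())
r=least_squares(F,[0,0,0],args=(sum(O.values(),[]),),x_scale=1e-3);print(r.x*1e3,np.abs(r.fun).max())
# axes check for y sign
print(y)
# slot in w5 : end rows
for c,row,o,k,nm in ((w5,340,165,5,"w5 near end"),(w3,200,165,5,"w3 near end"),(w2,152,165,6,"w2 near"),(w2,355,165,6,"w2 far")):
    for x in (-.0165,-.014,.014,.0165): print(nm,x,round((proj(c,KW+u*(r.x[0]+x)+n*r.x[2])[1]-o+.5)*k-.5),row)
```

```text
w2 [-1.00602665  0.20681119  1.69695078] 0.8522609653695099
w3 [-1.33436403  0.2370027  -0.23554719] 0.2578917045890705
w5 [-1.37518786  0.18327424  0.14548459] 0.028143140613025253
[-1.25037091  0.20000054  0.57646985] 1.3280204567029443
[0.99999391 0.00349065 0.        ]
w5 near end -0.0165 324 340
w5 near end -0.014 346 340
w5 near end 0.014 587 340
w5 near end 0.0165 607 340
w3 near end -0.0165 185 200
w3 near end -0.014 203 200
w3 near end 0.014 394 200
w3 near end 0.0165 411 200
w2 near -0.0165 135 152
w2 near -0.014 153 152
w2 near 0.014 346 152
w2 near 0.0165 363 152
w2 far -0.0165 135 355
w2 far -0.014 153 355
w2 far 0.014 346 355
w2 far 0.0165 363 355
```

```bash
sed -i 's/^KW=.*/KW=np.array([.5307,-.1072,.0874])/' h.py; echo '[[[0, 0, 0, 0, 0, 0], [0, 0, 0, 0, 0, 0], [0, 0, -0.003, 0, 0, 0], [0, 0, -0.0025, 0, 0, 0], [0, 0, 0, 0, 0, 0], [0, 0, 0, 0, 0, 0]]]' | python3 drive.py 0.03; python3 q.py
cat > prof.py <<'E'
from h import *
from cell import robot
import sys
c=robot.read_camera("wrist");np.save("pics/%s.npy"%sys.argv[1],c,allow_pickle=True);b=c["image"]
for v in range(222,296,2): print(v,b[v,279:283].mean(0).astype(int),end=" ; ")
s=robot.observe();T=np.eye(4);T[:3,:3]=R.from_euler("xyz",s["tool_rot"]).as_matrix();T[:3,3]=s["tool_pos"]
# predicted rows for a key at home, upright in the lid
u,n,_=lidframe()
print("\nhome pred:",[round(float(proj(c,KW-u*x+n*z)[1]),1) for x,z in ((.009,0),(.009,.004),(.007,.004),(.007,.038))])
E
python3 prof.py w6
```

```text
time: 16.73
tool_pos: [0.5304, -0.0136, 0.2529]
tool_rot: [3.139, 0.527, 1.571]
contact_force: [-0.4, 0.2, -0.4]
opening: 0.03
grip_force: 0.0
turn 0.002 d 0.0017 0.0000 0.0015 tz -0.095 f [ 0.3 -0.4  0.2]
222 [137 137 145] ; 224 [137 136 145] ; 226 [137 136 144] ; 228 [130 129 137] ; 230 [ 99  99 105] ; 232 [70 72 76] ; 234 [69 70 73] ; 236 [69 69 73] ; 238 [69 69 73] ; 240 [69 70 73] ; 242 [70 71 74] ; 244 [69 70 73] ; 246 [81 81 85] ; 248 [107 106 113] ; 250 [134 134 142] ; 252 [138 136 144] ; 254 [136 128 110] ; 256 [135 117  38] ; 258 [101  88  32] ; 260 [122 106  34] ; 262 [95 82 31] ; 264 [127 110  34] ; 266 [95 82 32] ; 268 [127 110  35] ; 270 [99 85 32] ; 272 [124 108  34] ; 274 [111  95  33] ; 276 [112  97  33] ; 278 [123 106  34] ; 280 [97 84 32] ; 282 [138 119  37] ; 284 [141 122  37] ; 286 [145 126  38] ; 288 [153 133  42] ; 290 [152 136  68] ; 292 [140 137 124] ; 294 [75 75 73] ; 
home pred: [239.3, 242.1, 245.6, 276.2]
```

Run:
```python
from h import *
w=load("w6");im=w["image"].astype(float);u,n,_=lidframe();y=np.cross(n,u)
sat=im[:,:,0]-im[:,:,2]
for v in range(256,294,3):
    r=sat[v,255:310];m=np.median(r[22:30]);k=np.where(r>m/2)[0];a,b=k[0],k[-1]
    l=a-1+(m/2-r[a-1])/(r[a]-r[a-1]);q=b+(r[b]-m/2)/(r[b]-r[b+1]);print(v,"L %.1f R %.1f width %.2f"%(255+l,255+q,q-l))
for z in (.004,.015,.025,.038):
    for h in (0,.005,.01):
        for s in (0,.004):
            p=KW+u*s+n*(z+h);a=proj(w,p+.007*y);b=proj(w,p-.007*y);c=proj(w,p-u*.007);print("z%.3f h%.3f s%.3f row %.1f width %.2f"%(z,h,s,c[1],abs(a[0]-b[0])),end=" | ")
    print()
# profile rows around collar
g=im.mean(2)
for v in range(244,254,2): print(v,g[v,250:312:2].astype(int))
```

```text
256 L 273.8 R 286.6 width 12.89
259 L 270.2 R 290.6 width 20.34
262 L 269.0 R 292.2 width 23.18
265 L 268.5 R 292.0 width 23.47
268 L 268.7 R 292.1 width 23.43
271 L 268.0 R 292.7 width 24.61
274 L 267.7 R 292.7 width 24.99
277 L 267.8 R 292.5 width 24.67
280 L 267.3 R 293.3 width 26.05
283 L 267.3 R 293.2 width 25.84
286 L 267.1 R 293.0 width 25.91
289 L 266.5 R 293.6 width 27.03
292 L 265.2 R 294.8 width 29.51
z0.004 h0.000 s0.000 row 245.6 width 26.01 | z0.004 h0.000 s0.004 row 252.5 width 25.84 | z0.004 h0.005 s0.000 row 249.4 width 26.72 | z0.004 h0.005 s0.004 row 256.4 width 26.53 | z0.004 h0.010 s0.000 row 253.4 width 27.46 | z0.004 h0.010 s0.004 row 260.6 width 27.26 | 
z0.015 h0.000 s0.000 row 254.2 width 27.61 | z0.015 h0.000 s0.004 row 261.5 width 27.41 | z0.015 h0.005 s0.000 row 258.5 width 28.40 | z0.015 h0.005 s0.004 row 265.9 width 28.19 | z0.015 h0.010 s0.000 row 263.0 width 29.24 | z0.015 h0.010 s0.004 row 270.7 width 29.02 | 
z0.025 h0.000 s0.000 row 263.0 width 29.24 | z0.025 h0.000 s0.004 row 270.7 width 29.02 | z0.025 h0.005 s0.000 row 267.8 width 30.13 | z0.025 
[... 354 characters left out ...]
z0.038 h0.010 s0.004 row 296.6 width 33.52 | 
244 [139 137 139 142 142 141 140 141 147 149 140 132 105  71  70  71  70  70
  97 129 136 142 143 142 139 138 149 191 193 198 200]
246 [138 137 140 142 142 142 141 142 180 196 159 133 107  73  76  82  84  76
  96 129 137 142 142 142 139 137 147 190 194 198 201]
248 [135 137 139 143 142 142 141 147 191 199 146 125 104 101 105 109 110 104
 105 120 133 142 143 142 140 144 154 191 194 198 199]
250 [ 86 124 138 142 142 141 141 155 201 197 134 111 120 127 132 137 138 130
 121 111 116 136 143 141 150 180 187 193 194 198 177]
252 [ 42 118 139 142 142 141 141 154 194 165 127 131 139 139 139 139 140 140
 140 137 124 116 137 142 169 187 191 194 194 198 163]
```

Run:
```python
from h import *
for nm,ch in (("w3",0),("w5",0),("w6",0)):
    im=load(nm)["image"].astype(float)
    sat=im[:,:,0]-im[:,:,2]
    print(nm)
    for v in range(262,294,4):
        r=sat[v,255:310];m=np.median(r[20:32]);k=np.where(r>m/2)[0];a,b=k[0],k[-1]
        l=a-1+(m/2-r[a-1])/(r[a]-r[a-1]);q=b+(r[b]-m/2)/(r[b]-r[b+1]);print(v,"%.1f %.1f width %.2f"%(255+l,255+q,q-l),end=" | ")
```

```text
w3
262 268.3 292.4 width 24.12 | 266 268.1 293.6 width 25.50 | 270 267.6 294.0 width 26.45 | 274 267.1 294.5 width 27.38 | 278 267.6 294.1 width 26.59 | 282 267.1 294.4 width 27.32 | 286 265.8 295.8 width 30.05 | 290 265.4 296.2 width 30.80 | w5
262 269.2 290.9 width 21.65 | 266 268.2 291.9 width 23.75 | 270 267.7 293.7 width 25.98 | 274 267.6 293.2 width 25.63 | 278 267.6 293.9 width 26.24 | 282 265.9 296.3 width 30.47 | 286 264.8 297.0 width 32.21 | 290 264.4 297.3 width 32.96 | w6
262 269.1 292.2 width 23.05 | 266 268.4 292.6 width 24.16 | 270 268.3 292.6 width 24.24 | 274 267.8 292.7 width 24.92 | 278 267.6 292.8 width 25.17 | 282 267.4 293.0 width 25.67 | 286 267.1 293.0 width 25.93 | 290 266.4 293.8 width 27.41 |
```

```bash
echo '[[[0.0015, 0, 0, 0, 0, 0], [0, 0, 0, 0, 0, 0], [0, 0, 0, 0, 0, 0], [0, 0, 0, 0, 0, 0], [0, 0, 0, 0, 0, 0], [0, 0, 0, 0, 0, 0]]]' | python3 drive.py 0.005 35 | tail -3;python3 q.py; echo '[[[0, 0, 0.0015, 0, 0, 0], [0, 0, 0, 0, 0, 0]]]' | python3 drive.py|head -1; python3 q.py; echo '[[[0, 0, 0.0015, 0, 0, 0], [0, 0, 0, 0, 0, 0]]]' | python3 drive.py|head -1; python3 q.py; python3 prof.py w7 | tail -1;  python3 - <<'E'
import numpy as np
b=np.load("pics/w7.npy",allow_pickle=True).item()["image"]
for v in range(236,294,3): print(v,b[v,279:283].mean(0).astype(int),end=";")
E
```

```text
contact_force: [-0.3, 0.3, -0.0]
opening: 0.0131
grip_force: 35.0
turn 0.002 d 0.0001 0.0001 0.0012 tz -0.047 f [ 0.3 -0.3 -0.1]
time: 17.45
turn 0.003 d 0.0001 0.0001 0.0007 tz 0.005 f [  1.3  -4.3 -10.2]
time: 17.62
turn 0.004 d 0.0001 0.0002 0.0004 tz 0.002 f [  3.   -6.  -20.5]
home pred: [242.7, 245.6, 249.1, 280.6]
236 [69 70 74];239 [70 70 74];242 [69 70 73];245 [70 72 75];248 [70 70 73];251 [103 102 109];254 [137 136 145];257 [137 132 125];260 [135 117  35];263 [105  90  32];266 [95 82 31];269 [126 109  35];272 [118 103  34];275 [88 77 33];278 [131 113  35];281 [116 100  35];284 [101  86  32];287 [137 119  36];290 [143 123  37];293 [115 100  47];
```

Stiff axial contact now, at the same depth as red's, so the key is home. I'll turn it.

```bash
echo '[[[0, 0, -0.0012, 0, 0, 0.08], [0, 0, 0, 0, 0, 0.1], [0, 0, 0, 0, 0, 0]]]' | python3 drive.py|head -1; python3 q.py;  echo '[[[0, 0, 0, 0, 0, 0.08], [0, 0, 0, 0, 0, 0]]]' | python3 drive.py|head -1; python3 q.py; echo '[[[0, 0, 0, 0, 0, 0.08], [0, 0, 0, 0, 0, 0]]]' | python3 drive.py|head -1; python3 q.py; echo '[[[0, 0, 0, 0, 0, 0.06], [0, 0, 0, 0, 0, 0]]]' | python3 drive.py|head -1; python3 q.py
```

```text
time: 17.92
turn 0.188 d 0.0002 -0.0005 0.0007 tz -0.123 f [-0.3 -0.8 -9.3]
time: 18.08
turn 0.267 d 0.0003 -0.0006 0.0008 tz -0.116 f [-0.1  0.2 -9.9]
time: 18.25
turn 0.347 d 0.0003 -0.0008 0.0008 tz -0.081 f [ 0.6 -0.3 -8.5]
time: 18.42
turn 0.406 d 0.0003 -0.0009 0.0008 tz -0.082 f [-0.   0.9 -9.2]
```

```bash
echo '[[[0, 0, -0.0005, 0, 0, 0.08], [0, 0, 0, 0, 0, 0]]]' | python3 drive.py|head -1; python3 q.py;  echo '[[[0, 0, 0, 0, 0, 0.1], [0, 0, 0, 0, 0, 0]]]' | python3 drive.py|head -1; python3 q.py; echo '[[[0, 0, 0, 0, 0, 0.1], [0, 0, 0, 0, 0, 0.1], [0, 0, 0, 0, 0, 0]]]' | python3 drive.py|head -1; python3 q.py
```

```text
time: 18.58
turn 0.486 d 0.0002 -0.0008 0.0009 tz -0.084 f [-0.7  1.  -6.6]
time: 18.75
turn 0.586 d 0.0002 -0.0009 0.0009 tz -0.125 f [-0.   1.1 -7.5]
time: 19.0
turn 0.787 d 0.0001 -0.0010 0.0010 tz -0.128 f [-0.7  3.  -7.9]
```

```bash
echo '[[[0, 0, 0, 0, 0, 0.1], [0, 0, 0, 0, 0, 0.1], [0, 0, 0, 0, 0, 0.1], [0, 0, 0, 0, 0, 0]]]' | python3 drive.py|head -1; python3 q.py;  echo '[[[0, 0, 0, 0, 0, 0.1], [0, 0, 0, 0, 0, 0.1], [0, 0, 0, 0, 0, 0.1], [0, 0, 0, 0, 0, 0]]]' | python3 drive.py|head -1; python3 q.py; echo '[[[0, 0, 0, 0, 0, 0.1], [0, 0, 0, 0, 0, 0.05], [0, 0, 0, 0, 0, 0], [0, 0, 0, 0, 0, 0]]]' | python3 drive.py; python3 q.py
```

```text
time: 19.33
turn 1.087 d -0.0001 -0.0011 0.0011 tz -0.118 f [-1.2  3.3 -8.7]
time: 19.67
turn 1.387 d -0.0004 -0.0012 0.0011 tz -0.138 f [-0.7  4.  -8.7]
time: 20.0
tool_pos: [0.531, -0.013, 0.2521]
tool_rot: [2.615, 0.017, 0.039]
contact_force: [0.8, 2.3, 8.3]
opening: 0.0132
grip_force: 35.0
turn 1.532 d -0.0006 -0.0008 0.0011 tz -0.205 f [ 0.7  2.2 -8.4]
```

```bash
python3 - <<'E'
from h import *
for a in (.02,.1):
    M,p=pose(.1875,1.53,0);M2,p2=pose(.1875,1.53,a)
    print(a,M.inv().apply(p2-p).round(5),(M.inv()*M2).as_rotvec().round(4))
E
echo '[[[0, 0, -0.0005, 0, 0, 0]]]' | python3 drive.py - 45|head -1;python3 q.py
```

```text
0.02 [-0.00016  0.0039  -0.00368] [0.02   0.0008 0.    ]
0.1 [-0.00083  0.02023 -0.0176 ] [0.0999 0.0041 0.    ]
time: 20.08
turn 1.531 d -0.0005 -0.0006 0.0013 tz -0.145 f [ 2.5  1.  -2.6]
```

```bash
echo '[[[-0.0002, 0.0039, -0.0037, 0.02, 0.0008, 0], [-0.0002, 0.0039, -0.0037, 0.02, 0.0008, 0], [-0.0004, 0.01, -0.009, 0.05, 0.002, 0], [0, 0, 0, 0, 0, 0]]]' | python3 drive.py;python3 q.py; python3 prof.py w8|tail -1
python3 - <<'E'
import sys
sys.path.insert(0,".")
from h import *
from cell import robot
s=robot.observe()
for th in (.08,.1):print(rows(s,*pose(.1875,1.53,th)))
E
```

```text
time: 20.42
tool_pos: [0.5309, -0.0217, 0.275]
tool_rot: [2.708, 0.014, 0.039]
contact_force: [2.2, -0.5, 0.4]
opening: 0.0131
grip_force: 45.0
turn 1.531 d 0.0002 -0.0182 0.0183 tz -0.097 f [ 2.2  0.7 -0.1]
home pred: [246.4, 249.0, 249.2, 276.5]
(array([-0.00019701, -0.00295201,  0.00352621]), array([-0.00732434, -0.00253546, -0.00270913]))
(array([-0.00033644,  0.00092501, -0.00018372]), array([ 0.0126601 , -0.00174673, -0.00268666]))
```

Run:
```python
from cell import robot
from h import *
for n,(x0,y0,x1,y1) in {"scene":(350,220,390,260),"top":(350,172,375,220)}.items():
    c=robot.read_camera(n);np.save(f"pics/{n}9.npy",c,allow_pickle=True)
    T=load(n+"0")["image"][y0:y1,x0:x1];r=cv2.matchTemplate(c["image"][y0-25:y1+25,x0-25:x1+25],T,cv2.TM_CCOEFF_NORMED);_,m,_,l=cv2.minMaxLoc(r);print(n,m,l[0]-25,l[1]-25)
u,n,K=lidframe();
for nm in ("scene","top"):
    c=load(nm+"0");
    print(nm,[ (proj(c,lidframe(th)[2]+.09*lidframe(th)[0])-proj(c,lidframe(0)[2]+.09*lidframe(0)[0])).round(1) for th in (.05,.1)])
# yellow blob in current wrist image
b=load("w8")["image"].astype(int);m=((b[:,:,0]-b[:,:,2])>45)&(abs(b[:,:,0]-b[:,:,1])<40)
ys,xs=np.where(m[200:300,240:330]);print("yellow",len(ys),xs.min()+240,xs.max()+240,ys.min()+200,ys.max()+200)
b7=load("w7")["image"].astype(int);m=((b7[:,:,0]-b7[:,:,2])>45)&(abs(b7[:,:,0]-b7[:,:,1])<40);ys,xs=np.where(m[200:300,240:330]);print("w7",len(ys),xs.min()+240,xs.max()+240,ys.min()+200,ys.max()+200)
for v in range(230,296,4): print(v,load("w8")["image"][v,279:283].mean(0).astype(int),end=";")
```

```text
scene 0.9763412475585938 0 -2
top 0.9737617373466492 -1 -1
scene [array([-0.5, -1.5]), array([-0.8, -3.1])]
top [array([-0.5, -0.4]), array([-0.9, -0.8])]
yellow 1013 246 316 258 299
w7 1036 245 316 258 299
230 [134 133 141];234 [129 128 137];238 [127 126 134];242 [130 130 138];246 [134 133 142];250 [113 112 120];254 [132 131 139];258 [129 118  87];262 [92 80 31];266 [91 78 30];270 [97 84 29];274 [110  94  31];278 [121 105  33];282 [129 111  35];286 [116 100  34];290 [137 119  35];294 [70 64 51];
```

The label on the lid has shifted about (0,-2) px in the scene view and (-1,-1) in the top view, so the lid is rising and the stiff hinge is holding it. I'll go on.

```bash
cat > lc.py <<'E'
from h import *
from cell import robot
s=robot.observe();th=s["tool_rot"];z=R.from_euler("xyz",th).as_matrix()[:,2];est=np.pi/6-np.arctan2(-z[1],-z[2]);print("th by tool %.3f"%est,np.round(rows(s,*pose(.1875,1.53,est))[0],4),s["contact_force"].round(1),s["opening"])
E
echo '[[[-0.0006, 0.014, -0.0125, 0.07, 0.0029, 0], [-0.0006, 0.014, -0.0125, 0.07, 0.0029, 0], [-0.0006, 0.014, -0.0125, 0.07, 0.0029, 0], [-0.0006, 0.014, -0.0125, 0.07, 0.0029, 0], [0, 0, 0, 0, 0, 0]]]' | python3 drive.py |grep -E "time|force"; python3 lc.py
echo '[[[-0.0006, 0.014, -0.0125, 0.07, 0.0029, 0], [-0.0006, 0.014, -0.0125, 0.07, 0.0029, 0], [-0.0006, 0.014, -0.0125, 0.07, 0.0029, 0], [0, 0, 0, 0, 0, 0]]]' | python3 drive.py|grep -E "time|force"; python3 lc.py
python3 - <<'E'
from cell import robot
from h import *
for n,(x0,y0,x1,y1) in {"scene":(350,220,390,260),"top":(350,172,375,220)}.items():
    c=robot.read_camera(n)
    T=load(n+"0")["image"][y0:y1,x0:x1];r=cv2.matchTemplate(c["image"][y0-40:y1+40,x0-40:x1+40],T,cv2.TM_CCOEFF_NORMED);_,m,_,l=cv2.minMaxLoc(r);print(n,m,l[0]-40,l[1]-40)
    c=load(n+"0");print([ (proj(c,lidframe(th)[2]+.09*lidframe(th)[0])-proj(c,lidframe(0)[2]+.09*lidframe(0)[0])).round(1) for th in (.4,.6)])
E
```

```text
time: 20.98
contact_force: [2.8, -0.7, 2.8]
grip_force: 45.0
th by tool 0.370 [ 0.0001 -0.0014  0.0029] [ 2.8 -0.7  2.8] 0.013174368293949816
time: 21.32
contact_force: [3.6, -2.5, 2.4]
grip_force: 45.0
th by tool 0.579 [ 0.0002 -0.0011  0.0022] [ 3.6 -2.5  2.4] 0.013093415064862005
scene 0.8645705580711365 1 -12
[array([ -1.1, -11.8]), array([  0.8, -16.9])]
top 0.6107779741287231 32 -17
[array([-1.6, -3.5]), array([-0.1, -5.5])]
```

Run:
```python
from cell import robot
from h import *
c=robot.read_camera("wrist");np.save("pics/w10.npy",c,allow_pickle=True);a=load("w8")["image"];b=c["image"]
isb=lambda im:(im[:,:,2].astype(int)-im[:,:,0]>35)
for im in (a,b):
    m=isb(im)
    for v in (150,180,210,225):
        k=np.where(~m[v,150:420])[0]+150; print(v,"blue->",np.where(np.diff(m[v].astype(int))!=0)[0].tolist())
    print([im[v,279:283].mean(0).astype(int).tolist() for v in range(170,262,6)])
```

```text
150 blue-> [187]
180 blue-> [188]
210 blue-> [190, 465, 520]
225 blue-> [190, 229, 331, 462, 517]
[[47, 85, 134], [47, 86, 134], [54, 96, 146], [50, 89, 137], [48, 80, 123], [47, 80, 122], [47, 80, 122], [45, 79, 121], [125, 124, 134], [133, 132, 140], [134, 133, 141], [126, 125, 133], [130, 130, 138], [132, 131, 140], [132, 131, 139], [129, 112, 34]]
150 blue-> [185]
180 blue-> [187]
210 blue-> [189, 463, 519]
225 blue-> [190, 228, 330, 461, 515]
[[41, 74, 117], [41, 75, 117], [43, 75, 117], [45, 75, 117], [45, 77, 118], [44, 77, 118], [44, 76, 118], [47, 77, 117], [125, 124, 133], [129, 129, 136], [130, 129, 137], [122, 122, 130], [127, 126, 135], [128, 127, 135], [128, 127, 136], [126, 109, 32]]
```

The wrist view hasn't changed between 0.09 and 0.58 rad, so the lid is following the key. I'll finish at about 0.8 rad.

```bash
echo '[[[-0.0006, 0.014, -0.0125, 0.07, 0.0029, 0], [-0.0006, 0.014, -0.0125, 0.07, 0.0029, 0], [-0.0006, 0.014, -0.0125, 0.07, 0.0029, 0], [0, 0, 0, 0, 0, 0], [0, 0, 0, 0, 0, 0]]]' | python3 drive.py|grep -E "time|force"; python3 lc.py
echo '[[[0, 0, 0, 0, 0, 0], [0, 0, 0, 0, 0, 0], [0, 0, 0, 0, 0, 0], [0, 0, 0, 0, 0, 0]]]' | python3 drive.py 0.045 | tail -3
echo '[[[0, 0, -0.01, 0, 0, 0], [0, 0, -0.02, 0, 0, 0], [0, 0, -0.025, 0, 0, 0], [0, 0, -0.03, 0, 0, 0], [0, 0, -0.03, 0, 0, 0], [0, 0, 0, 0, 0, 0], [0, 0, 0, 0, 0, 0], [0, 0, 0, 0, 0, 0]]]' | python3 drive.py
python3 lc.py
python3 - <<'E'
from cell import robot
from h import *
c=robot.read_camera("wrist");np.save("pics/w11.npy",c,allow_pickle=True);b=c["image"].astype(int)
m=((b[:,:,0]-b[:,:,2])>45)&(abs(b[:,:,0]-b[:,:,1])<40);m[300:]=0;nn,l,st,ce=cv2.connectedComponentsWithStats(m.astype(np.uint8));
for i in range(1,nn):
    if st[i,4]>80: print(st[i],ce[i].round(1))
g=load("w10")["image"];
_,n,K=lidframe(.79)
for z in (.004,.038):print(proj(c,K+n*z),end=" ")
# plate corners predicted for th
for th in (.7,.75,.79,.83):
    u,n,K=lidframe(th);y=np.cross(n,u);print(th,[proj(c,K+a*.027*u+e*.025*y).round(1).tolist() for a in(-1,1) for e in(-1,1)])
gray=((b.max(2)-b.min(2))<25)&(b.mean(2)>100);gray[300:]=0
print([ (v,np.where(np.diff(gray[v,150:420].astype(int)))[0]+150) for v in (190,210,230,250,270)])
E
```

```text
time: 21.88
contact_force: [5.7, -5.1, -0.4]
grip_force: 45.0
th by tool 0.784 [ 0.0003 -0.0008  0.0015] [ 5.7 -5.1 -0.4] 0.013108990777085293
contact_force: [-0.1, -0.4, 0.2]
opening: 0.0353
grip_force: 0.0
time: 22.88
tool_pos: [0.5295, -0.172, 0.5229]
tool_rot: [-2.878, -0.012, 0.041]
contact_force: [1.1, -0.2, -0.8]
opening: 0.0454
grip_force: 0.0
th by tool 0.788 [0.0012 0.0008 0.1162] [ 1.1 -0.2 -0.8] 0.04537616556536786
[ 116   24  143  132 8953] [181.5  93.6]
[ 57  93  47  59 865] [ 80.7 121.7]
[129 178  17  15 113] [139.  184.2]
[107 187  11  11  85] [111.5 192.3]
[275 208  17  19 221] [283. 217.]
[ 157  223   68   35 1673] [191.9 239.3]
[182 281  14  19 140] [187.6 290. ]
[366 281  15  19 149] [373.7 289.9]
[282.08613452 203.05700664] [282.37551268 214.9598542 ] 0.7 [[252.7, 221.0], [253.5, 168.5], [309.9, 224.7], [313.4, 171.7]]
0.75 [[251.3, 224.7], [252.1, 170.5], [310.4, 227.5], [314.1, 173.3]]
0.79 [[250.7, 227.8], [251.4, 172.3], [311.2, 229.9], [314.9, 174.6]]
0.83 [[250.3, 231.1], [251.1, 174.1], [312.2, 232.4], [316.1, 176.1]]
[(190, array([224, 250, 311, 394])), (210, array([225, 250, 274, 291, 310, 392])), (230, array([389])), (250, array([221, 230, 330, 340, 386, 418])), (270, array([196, 223, 337, 365]))]
```

```bash
python3 -c "
from cell import robot
print(robot.hand_in())"
```

```text
the job is handed in; nothing more can be done
None
```

The yellow key unlocked the box and is still in the lock, with the lid open about 45° (0.79 rad by my measurement); the red key, which would not turn, lies in the tray and black stays in the stand. I handed the job in at about 23 s of the 72 s allowed, and no verdict was shown.

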